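Nest the small pot lid upside down in the big one

TASK

Turn the small red lid over and stack it, knob down and level, in the middle of the big steel lid that already lies upside down in the ring stand. To change your grip, first stand the small lid on its edge in the wire rest, knob to the side of the sloping back prongs, and let go of it there. Set it down gently, and leave the stand's big lid and the other things where they are.

Things in the scene. Friction and masses are not known exactly. Their poses are not given: they have to be found in the camera images.
- small_lid_knob (a point): middle of the wooden knob of the small red domed lid, the thing to move (about 160 g). z axis: along the lid's axis, out of the dome (up at the start). Knob: plain round disc, diameter 34 mm, 16 mm thick (-8 to +8 mm in z); a neck, diameter 20 mm and 8 mm long, joins it to the crown. The rim's centre is 57 mm below this point (-z).
- small_lid_rim (a point): centre of the rim (open mouth) of the small red lid; z axis toward the knob, whose outer face is at z = +65 mm. Hollow shell of revolution, 4 mm thick: outside radius 82 mm at z = 0, 54 mm at z = 33 mm (straight cone between, 50 degrees from the rim's plane), 30 mm at z = 41 mm (flat crown; inside, 32 mm deep).
- big_lid_floor (a point): centre of the flat inner floor (radius 40 mm) of the big steel lid (500 g), lying upside down like a bowl, loose, in a fixed steel wire ring stand 55 mm high; z up, about 40 mm above the table. Straight inside wall from radius 43 mm at the floor to 100 mm at the rim. The small lid's knob is to stand here; its rim is then 65 mm above this point.
- big_lid_rim (a point): centre of the rim of the big steel lid, 43 mm above its inner floor; outside radius 105 mm; z axis up.
- rest_seat (a point): where a lid's rim plane is to stand in the fixed wire rest, midway between its two forks (at x = -40 and +40 mm), at the top of the two bars along y that carry the rim; z up. Set there with its axis along y and knob toward -y, the small lid has its rim's centre 72 mm above this point; let go, it leans back 5 to 15 degrees (knob lower) on the back prongs and stays.
- pepper_mill: dark wooden pepper mill, 58 x 58 x 160 mm, standing at the back; leave alone. Origin at the underside.
- salt_shaker: grey salt shaker, 44 x 44 x 90 mm, standing at the back; leave alone. Origin at the underside.
- honey_jar: honey jar with white lid, 64 x 64 x 97 mm, standing at the back; leave alone. Origin at the underside.
- small_lid: the small red lid; origin and axes as small_lid_rim.
- big_lid: the big steel lid; origin at the end of its knob, which hangs down in the stand; z axis up.
- rest_prongs (a point): midway between the tops of the two back prongs of the wire rest, axes as rest_seat. Wire 8 mm thick. Each fork, at x = -40 and +40 mm, has this back prong, sloping from the bar (26 mm on the -y side of the seat) up to 42 mm above the seat and 48 mm on its -y side, and a front prong 10 mm on the +y side, rising 34 mm.
Mind the look-alikes: they are no part of the job. Leave any brown or orange look-alike of the part that bears rest_seat alone.

How it is judged:
On the way:
1. the small lid stands on its edge in the wire rest, knob to the back prongs, let go (angle between small_lid_rim's own z axis and vertical between 1.3 and 2.2 rad and horizontal distance between small_lid_rim and rest_seat below 0.045 m and y of small_lid_knob in the frame of rest_seat below -0.02 m and contact force between the fingers and small_lid below 0.1 N and linear speed of small_lid below 0.03 m/s), for 0.2 s.
At the end, for the whole second after the job is handed in: The small lid rests upside down inside the big lid: its axis within 0.24 rad of straight down, its knob standing on the big lid's floor (knob's middle 2 to 14 mm above it) and within 20 mm of its centre, at rest; the big lid lies level (within 0.12 rad) in the stand, within 15 mm of where it was (angle between small_lid_rim's own z axis and vertical above 2.9 rad and horizontal distance between small_lid_knob and big_lid_floor below 0.02 m and z of small_lid_knob in the frame of big_lid_floor between 0.002 and 0.014 m and angle between big_lid_rim's own z axis and vertical below 0.12 rad and distance of big_lid_rim from where it was at the start of the episode below 0.015 m and linear speed of small_lid below 0.02 m/s and angular speed of small_lid below 0.1 rad/s); the robot touches nothing.
It fails at once if the lids are banged together (over 40 N between them) (contact force between small_lid and big_lid above 40 N).
It fails at once if pepper mill, salt shaker or honey jar is moved by more than 20 mm (distance of any of pepper_mill, salt_shaker, honey_jar from where it was at the start of the episode above 0.02 m).
It also fails if it takes over 54 s, if anything falls off the work surface, if the arm or the gripper's body presses on something with over 40 N, if the wrist force passes 120 N, or if a joint passes its speed limit or range.

ROBOT

A 6-joint arm with a two-finger parallel gripper is mounted at the origin on the work surface; the furniture and walls round the work are solid. World frame = base frame: x ahead of the robot, y to its left, z up, the work surface at z = 0. Lengths are in m, angles in rad, forces in N, time in s.
With the tool pointing down it reaches from about 0.35 to 0.85 m from the base axis. Payload 8.1 kg.
Tool frame: the origin (TCP) lies midway between the tips of the shut fingers; the grasp point (between the pads) lies r.tcp_to_grasp behind it (r.tcp_to_grasp is the distance from the TCP to the grasp point, in m); z points along the fingers, y is the direction in which the jaws open and shut (so a half turn about z gives the same grasp; the last joint's range is limited). The gripper opens to 93 mm and grips with 3 to 60 N. Pads are 15 mm wide; open, the fingers measure 128 mm over their backs; the gripper's body (75 mm by 188 mm) begins 65 mm behind the grasp point.
Start: joints at [-1.364, 0.13, 1.488, -0, 1.523, -0.085], TCP at [0.173, -0.575, 0.219] pointing down, gripper open.
Joint ranges: [-2.96, 2.96], [-0.89, 2.26], [0.02, 2.5], [-1.34, 4.48], [0, 2.73], [-2.66, 2.66]. Speed limits (rad/s): [2.39, 2.39, 2.79, 3.14, 3.14, 3.14].

INTERFACE

Orientations are given as a unit quaternion [x, y, z, w].
In Python, from bench import status, optics, job, r gives the robot as it stands.
- The arm moves only by the tool carry_out, never from a script. Its argument "moves" is a list of rows, each a list of 3 entries, a list of its own where there are three numbers: the shift along the world's x, y, z in m, then the turn about the world's z in degrees, then the closure, from 0 (fully open) to 1 (shut). A call has 1 to 20 rows; each row shifts and turns the commanded pose from where the row before left it; what a row does not reach is not made up. A row lasts 1/8 s, in which the tool goes at most 62.5 mm and 10.7 degrees, less where a joint would pass 70% of its speed; a pose out of reach is approached as far as the arm can. A call with a gripper value outside its range is refused whole. The fingers move at their own pace and stop on an object; "force" is the grip in N (left out, the last holds). Time passes only in rows, so rows that do not move let the fingers close. It gives the time, the measured TCP pose, the force and the opening at its end, in the units of the state.
- status.observe(): the state, without advancing time (a new reading comes with each control period).
- optics.get_image(name): name is "scene" or "top" or "wrist"; returns a dict with "frame" (480x640x3 uint8, red, green, blue), "z_map" (480x640 float32, m along the optical axis (not along the pixel's ray), 0 where there is no reading), "fovy" (degrees; the focal length in pixels is half the picture's height over the tangent of half this angle, whatever the lens; pixels are square), "cx", "cy" (the principal point, pixels), "xyz" and "rotation" of the camera in the world. Camera axes: x right, y down, z forward; pixel columns grow to the right and rows downward; lengths in m; the calibration is good to about 2 mm. The wrist camera is an equidistant fisheye: a pixel r from the principal point sees the ray r / f radians off the axis. A picture is of the moment at which its call begins.
- job.finish_job(): hands the job in, once; it reports no verdict.
The state is a dict: "time_s": time; "q": joint angles; "joint_velocities": joint speeds; "effort": joint torques, N m; "tool_pos": TCP position; "eef_rot": TCP orientation; "force": force on the tool from outside, world axes, zero at the start; "moment": the same for the moment, N m; "grip_width": finger opening in m.
Only numpy, scipy, OpenCV 4.12 (cv2) and the standard library are available. Lean on these libraries where they do the work, as an engineer would, in place of code of your own. Each camera call takes 0.05 s, during which the arm holds its last target.

## Working session

There is one attempt and no reset: what is moved stays moved. The work goes in short steps, Python scripts to look and compute and a tool call to move; the robot and the scene stay as the last step left them, time stands still between calls to the robot, and variables do not carry over. Pictures are saved under pics/ and viewed, and the job is handed in when it is done.

Besides the shell and the picture viewer there is one more tool, called by a JSON object that holds its "fn" and its "kwargs". carry_out: Moves the arm, as the interface text tells. Its arguments: {"type":"object","properties":{"moves":{"type":"array"},"force":{"type":"number"}},"required":["moves"]}

```bash
ls -la; mkdir -p pics; cat > h.py <<'E'
import numpy as np,cv2
from bench import status,optics,job,r
def save(n,tag):
    d=optics.get_image(n); cv2.imwrite(f'pics/{tag}.png',d['frame'][:,:,::-1]); np.savez(f'pics/{tag}.npz',**{k:np.array(v) for k,v in d.items()}); return d
def load(tag): return dict(np.load(f'pics/{tag}.npz'))
def pts(d):
    f=240/np.tan(np.radians(float(d['fovy']))/2); z=d['z_map']; v,u=np.mgrid[0:480,0:640]
    P=np.stack([(u-d['cx'])/f*z,(v-d['cy'])/f*z,z],-1)
    R=np.array(d['rotation']); 
    W=P@R.T+np.array(d['xyz']); W[z==0]=np.nan
    return W
E
python3 - <<'E'
from h import *
for n in ['scene','top','wrist']:
    d=save(n,n+'0'); print(n,d['fovy'],d['xyz'],d['rotation'],d['cx'],d['cy'])
print(status.observe(), r.tcp_to_grasp)
E
```

```text
total 12
drwxr-xr-x  3 agent agent 4096 Dec  7 07:00 .
drwxr-xr-x 23 root  root  4096 Dec  7 07:00 ..
drwxr-xr-x  2 agent agent 4096 Dec  7 07:00 pics
scene 47.50539973533322 [-0.42499407  0.66231372  1.08472461] [-0.43770331  0.80452847 -0.35736764  0.18286093] 318.26726425171137 239.19279217276454
top 48.01802394264281 [0.35176289 0.05419968 1.28918913] [ 0.71202944 -0.69955218  0.03790767 -0.046945  ] 317.60760875143905 242.88243206729578
wrist 65.70646984690485 [ 0.24295501 -0.55357353  0.38311456] [ 0.79555962 -0.59116821 -0.07992579  0.10590989] 323.5911782135354 238.95236238904315
{'time_s': 0.15, 'q': array([-1.36440396e+00,  1.30972754e-01,  1.48903077e+00, -2.27360387e-05,
        1.52302173e+00, -8.54455688e-02]), 'joint_velocities': array([ 0.00110312, -0.00162922, -0.00369849,  0.00037853,  0.00180535,
       -0.00079411]), 'effort': array([ 1.04593786e-03, -5.60477614e+01, -4.92332339e+01,  7.69073982e-02,
        3.06043366e-02, -7.83716609e-05]), 'tool_pos': array([ 0.17252276, -0.57419466,  0.21783645]), 'eef_rot': array([ 9.89372370e-01,  1.45402200e-01, -5.46245114e-05, -7.14302954e-04]), 'force': array([ 0.66364774, -0.82354782,  0.25842802]), 'moment': array([ 0.04484556, -0.01057448, -0.03230274]), 'grip_width': 0.0928578831808949} 0.0188
```

View pics/scene0.png

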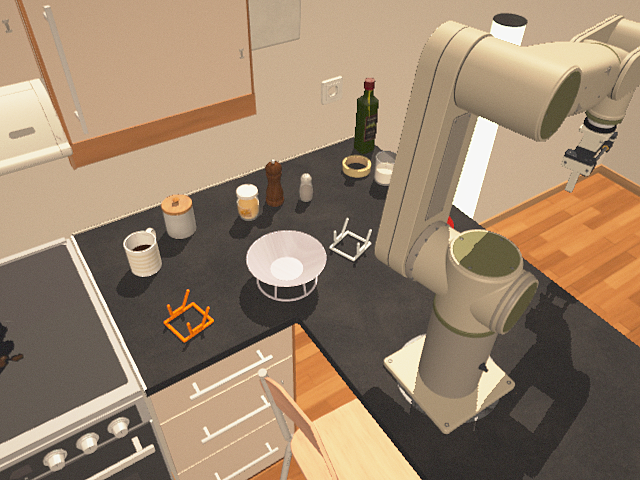

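View pics/top0.png

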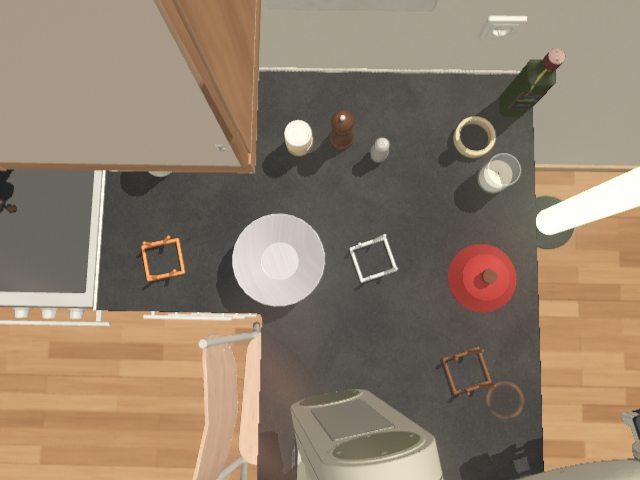

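View pics/wrist0.png

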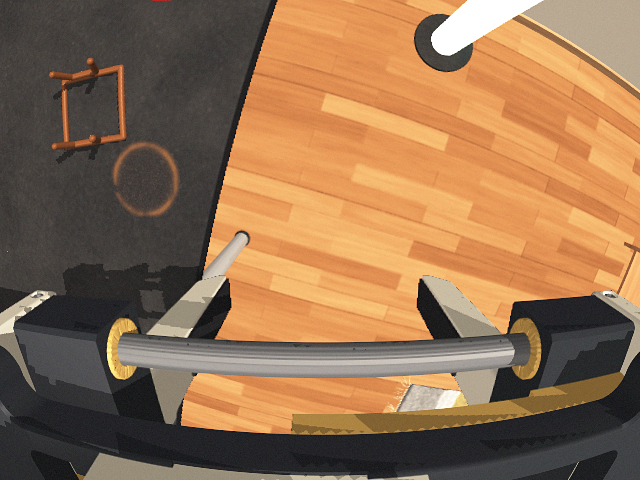

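```bash
python3 - <<'E'
from h import *
from scipy.spatial.transform import Rotation as Ro
for n in ['top0','scene0']:
    d=load(n); 
    d['rotation']=Ro.from_quat(d['rotation']).as_matrix()
    W=pts(d); hsv=cv2.cvtColor(d['frame'],cv2.COLOR_RGB2HSV)
    P=[(320,350),(400,300),(300,200),(530,300),(545,300),(540,200),(537,400),(262,320),(262,400),(342,120),(298,140),(380,150),(469,370),(163,258)] if n=='top0' else []
    for u,v in P: print(n,u,v,W[v,u].round(4))
    red=((hsv[...,0]<6)|(hsv[...,0]>174))&(hsv[...,1]>170)&(hsv[...,2]>80)
    red=cv2.morphologyEx(red.astype(np.uint8),cv2.MORPH_OPEN,np.ones((3,3)))>0
    if n=='top0':
        red[:230]=0; 
        print('red',red.sum(),W[red].min(0) if 0 else np.nanmin(W[red],0),np.nanmax(W[red],0))
    if n=='top0':
        for nm,(u0,u1,v0,v1) in dict(lid=(440,525,235,320),rest=(340,405,225,290),big=(225,332,208,312),brown=(435,500,340,400)).items():
            S=W[v0:v1,u0:u1].reshape(-1,3); S=S[S[:,2]>0.012]; print(nm,len(S),S.min(0).round(4),S.max(0).round(4))
            np.save(f'pics/{nm}.npy',S)
print(Ro.from_quat([9.89372370e-01,1.45402200e-01,0,0]).as_matrix().round(3))
E
```

```text
top0 320 350 [ 0.2532  0.0619 -0.0024]
top0 400 300 [ 3.738e-01 -1.261e-01  1.000e-04]
top0 300 200 [ 6.117e-01  1.170e-01 -5.000e-04]
top0 530 300 [ 0.3794 -0.4326  0.0021]
top0 545 300 [ 0.4    -0.8358 -0.9047]
top0 540 200 [ 0.8082 -0.8255 -0.8975]
top0 537 400 [ 0.1487 -0.4439 -0.0023]
top0 262 320 [0.3207 0.2005 0.0011]
top0 262 400 [ 0.1361  0.195  -0.0002]
top0 342 120 [0.7623 0.0215 0.1461]
top0 298 140 [0.7319 0.12   0.0948]
top0 380 150 [ 0.7158 -0.0689  0.0795]
top0 469 370 [ 0.2143 -0.2866  0.0012]
top0 163 258 [ 4.642e-01  4.441e-01 -2.000e-04]Traceback (most recent call last):
  File "<stdin>", line 13, in <module>
    res = np.fmin.reduce(a, axis=axis, out=out, **kwargs)
ValueError: zero-size array to reduction operation fmin which has no identity
```

```bash
python3 - <<'E'
from h import *
d=load('top0')
c=d['frame'][215:305,330:420,::-1]; c2=d['frame'][225:325,435:535,::-1]
cv2.imwrite('pics/crop.png',cv2.hconcat([cv2.resize(c,(400,400),interpolation=cv2.INTER_CUBIC),cv2.resize(c2,(400,400),interpolation=cv2.INTER_CUBIC)]))
E
```

```text
(no output)
```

View pics/crop.png

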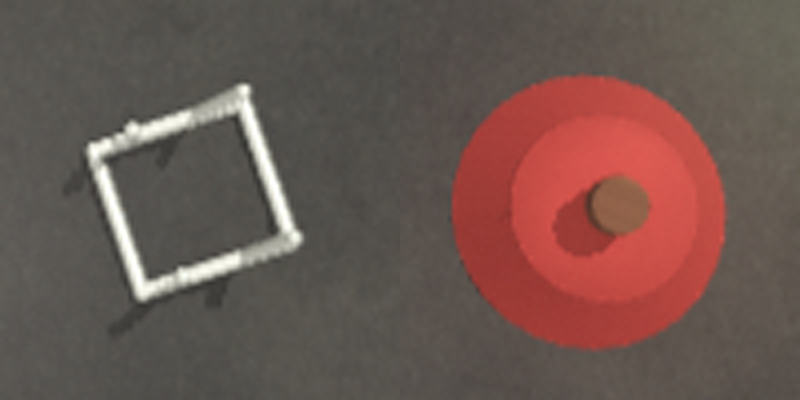

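```bash
python3 - <<'E'
from h import *
from scipy.spatial.transform import Rotation as Ro
d=load('top0'); d['rotation']=Ro.from_quat(d['rotation']).as_matrix()
W=pts(d); 
for nm,(u0,u1,v0,v1) in dict(lid=(440,525,235,320),rest=(340,405,225,290),big=(225,332,208,312),brown=(435,500,340,400)).items():
    S=W[v0:v1,u0:u1].reshape(-1,3); S=S[S[:,2]>0.008]; print(nm,len(S),S.min(0).round(4),S.max(0).round(4))
    if nm=='rest':
        T=S[S[:,2]>0.03]
        for t in T[np.argsort(-T[:,2])][:45]: print(t.round(4))
        b=S[(S[:,2]<.03)]; print('bars z',np.percentile(b[:,2],[10,50,90]).round(4))
    def fitc(X):
        A=np.c_[2*X,np.ones(len(X))]; s=np.linalg.lstsq(A,(X**2).sum(1),rcond=None)[0]; return s[:2],np.sqrt(s[2]+s[:2]@s[:2])
    if nm=='lid':
        K=S[S[:,2]>.055]; print('knob',len(K),K.mean(0),fitc(K[:,:2]), np.median(K[:,2]))
        m=(S[:,2]<.06); 
        c=cv2.convexHull(S[m][:,:2].astype(np.float32))[:,0]; print('rim',fitc(c))
    if nm=='big':
        c=cv2.convexHull(S[:,:2].astype(np.float32))[:,0]; print('rim',fitc(c)); 
        H=S[np.hypot(*(S[:,:2]-fitc(c)[0]).T)<.09]; 
        F=S[(S[:,2]<.046)&(S[:,2]>.03)]; print('floor',fitc(cv2.convexHull(F[:,:2].astype(np.float32))[:,0]),np.median(F[:,2]), len(F))
print(Ro.from_quat([9.89372370e-01,1.45402200e-01,0,0]).as_matrix().round(3))
E
```

```text
lid 3116 [ 0.3424 -0.394   0.008 ] [ 0.5078 -0.2426  0.0698]
knob 180 [ 0.43164798 -0.31857031  0.06390912] (array([ 0.43166632, -0.31881504]), np.float64(0.012063954919278877)) 0.0640210051369845
rim (array([ 0.42974883, -0.31822118]), np.float64(0.07731715149345268))
rest 273 [ 0.4192 -0.1154  0.008 ] [ 0.5238 -0.0056  0.0669]
[ 0.4448 -0.1099  0.0669]
[ 0.445  -0.1081  0.0633]
[ 0.4449 -0.1036  0.0632]
[ 0.5182 -0.0785  0.0617]
[ 0.4474 -0.1061  0.0611]
[ 0.4475 -0.1085  0.0605]
[ 0.4475 -0.104   0.0601]
[ 0.4452 -0.1063  0.0598]
[ 0.5185 -0.0833  0.0596]
[ 0.5208 -0.0787  0.0595]
[ 0.5208 -0.081   0.0595]
[ 0.5185 -0.0765  0.0593]
[ 0.5232 -0.0811  0.059 ]
[ 0.5233 -0.0834  0.0588]
[ 0.4477 -0.111   0.0587]
[ 0.4431 -0.1066  0.058 ]
[ 0.4431 -0.1089  0.0577]
[ 0.5188 -0.0812  0.0577]
[ 0.5211 -0.0767  0.0574]
[ 0.4453 -0.1021  0.0573]
[ 0.5234 -0.0789  0.0573]
[ 0.4994 -0.024   0.0561]
[ 0.5018 -0.024   0.056 ]
[ 0.4432 -0.1046  0.0558]
[ 0.5214 -0.0837  0.0557]
[ 0.5167 -0.0792  0.0555]
[ 0.5238 -0.0769  0.0545]
[ 0.502  -0.0264  0.0544]
[ 0.4241 -0.0522  0.0542]
[ 0.4433 -0.1025  0.0542]
[ 0.5169 -0.0771  0.0535]
[ 0.4264 -0.05    0.0534]
[ 0.4264 -0.0523  0.053 ]
[ 0.4998 -0.0265  0.0529]
[ 0.5217 -0.0749  0.0525]
[ 0.4412 -0.105   0.0522]
[ 0.4288 -0.0524  0.052 ]
[ 0.4288 -0.0502  0.0515]
[ 0.4458 -0.1005  0.0514]
[ 0.5195 -0.075   0.0514]
[ 0.5023 -0.022   0.0512]
[ 0.4412 -0.1006  0.051 ]
[ 0.5195 -0.0727  0.0508]
[ 0.4481 -0.1029  0.0507]
[ 0.4435 -0.1006  0.0507]
bars z [0.0086 0.0164 0.0238]
big 6664 [0.3562 0.0558 0.0086] [0.563  0.2732 0.0884]
rim (array([0.45610189, 0.16477316]), np.float64(0.10694441952826962))
floor (array([0.46093678, 0.15906406]), np.float64(0.05740418278724904)) 0.04005282500851015 1626
brown 351 [ 0.1624 -0.3329  0.008 ] [ 0.2702 -0.2134  0.0685]
[[ 0.958  0.288  0.   ]
 [ 0.288 -0.958  0.   ]
 [ 0.     0.    -1.   ]]
```

{"fn": "carry_out", "kwargs": {"moves": [[[0.03,0.03,-0.01],9,0],[[0.03,0.03,-0.01],9,0],[[0.03,0.03,-0.01],9,0],[[0.03,0.03,-0.01],9,0],[[0.03,0.03,-0.01],9,0],[[0.03,0.03,-0.01],9,0],[[0.03,0.03,-0.01],9,0],[[0.03,0.03,-0.01],9,0],[[0.018,0.016,-0.01],1.3,0],[[0,0,0],0,0]], "force": 30}}

```text
time_s: 1.4
tool_pos: [0.4309, -0.3169, 0.1274]
eef_rot: [0.706, 0.708, 0.0, -0.001]
force: [-0.5, 1.1, -0.4]
grip_width: 0.0931
```

```bash
python3 - <<'E'
from h import *
from scipy.spatial.transform import Rotation as Ro
d=load('top0'); d['rotation']=Ro.from_quat(d['rotation']).as_matrix()
W=pts(d)
for v in (230,260,300,340,400):
    row=W[v]; k=[u for u in range(450,600) if row[u,2]>-0.02 ]; u=max(k); print(v,u,row[u].round(4),row[u+1].round(3),row[u+3].round(3))
o=status.observe(); print(o['tool_pos'],Ro.from_quat(o['eef_rot']).as_matrix().round(3)[:,1],o['force'])
d=save('top','top1'); d=save('wrist','wrist1')
E
```

```text
230 536 [ 0.5481 -0.4548 -0.0055] [ 0.68  -0.801 -0.875] [ 0.68  -0.808 -0.872]
260 537 [ 0.4751 -0.4539 -0.0027] [ 0.561 -0.813 -0.904] [ 0.561 -0.819 -0.901]
300 538 [ 0.3799 -0.4548 -0.0064] [ 0.399 -0.806 -0.89 ] [ 0.4   -0.82  -0.906]
340 539 [ 0.2865 -0.4507  0.0029] [ 0.241 -0.808 -0.898] [ 0.24  -0.823 -0.915]
400 541 [ 0.149  -0.4528 -0.0016] [ 0.006 -0.814 -0.912] [ 0.008 -0.817 -0.899]
[ 0.43087122 -0.31685086  0.12738275] [ 1.     0.003 -0.002] [-0.53782991  1.14072248 -0.44230354]
```

View pics/wrist1.png

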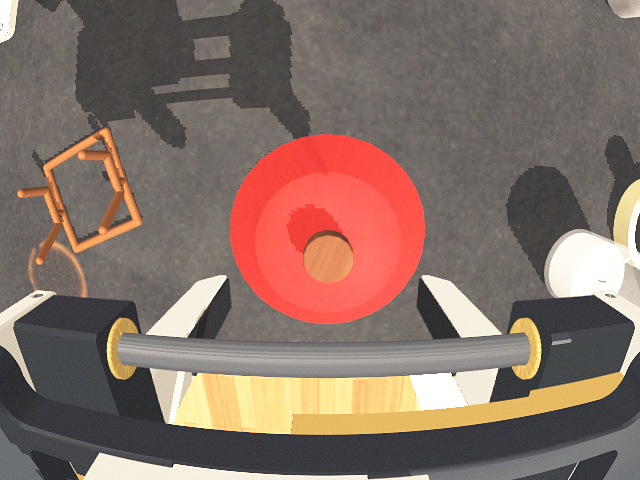

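```bash
cat >> h.py <<'E'
from scipy.spatial.transform import Rotation as Ro
def wray(d,u,v):
    f=240/np.tan(np.radians(float(d['fovy']))/2); x,y=u-float(d['cx']),v-float(d['cy']); rr=np.hypot(x,y); a=rr/f
    k=np.array([np.sin(a)*x/rr,np.sin(a)*y/rr,np.cos(a)]); return np.array(d['xyz']),Ro.from_quat(d['rotation']).as_matrix()@k
def pray(d,u,v):
    f=240/np.tan(np.radians(float(d['fovy']))/2); k=np.array([(u-d['cx'])/f,(v-d['cy'])/f,1]); return np.array(d['xyz']),Ro.from_quat(d['rotation']).as_matrix()@k
def onz(o,k,z): return o+k*(z-o[2])/k[2]
E
python3 - <<'E'
from h import *
d=load('wrist1'); hsv=cv2.cvtColor(d['frame'],cv2.COLOR_RGB2HSV)
m=(hsv[...,0]>6)&(hsv[...,0]<20)&(hsv[...,1]>100); m[:,:290]=0;m[:,370:]=0;m[:215]=0;m[300:]=0
v,u=np.nonzero(m); print(u.min(),u.max(),v.min(),v.max())
print(onz(*wray(d,(u.min()+u.max())/2,(v.min()+v.max())/2),.065))
print(onz(*wray(d,u.max(),257),.065),onz(*wray(d,u.min(),257),.065))
red=(hsv[...,1]>180)&((hsv[...,0]<6)|(hsv[...,0]>174)); c=max(cv2.findContours(red.astype(np.uint8),0,1)[0],key=cv2.contourArea)[:,0]
X=np.array([onz(*wray(d,*p),0.0)[:2] for p in c]); print(cv2.minEnclosingCircle(X.astype(np.float32)))
d=load('top1'); hsv=cv2.cvtColor(d['frame'],cv2.COLOR_RGB2HSV)
d=load('top0'); hsv=cv2.cvtColor(d['frame'],cv2.COLOR_RGB2HSV)
red=(hsv[...,1]>130)&((hsv[...,0]<6)|(hsv[...,0]>174)); red[:230]=0; c=max(cv2.findContours(red.astype(np.uint8),0,1)[0],key=cv2.contourArea)[:,0]
X=np.array([onz(*pray(d,*p),0.0)[:2] for p in c]); print(cv2.minEnclosingCircle(X.astype(np.float32)))
E
```

```text
303 353 230 282
[ 0.4338726  -0.31888521  0.065     ]
[ 0.4500644  -0.31954178  0.065     ] [ 0.41770921 -0.31962311  0.065     ]
((0.43342822790145874, -0.32082921266555786), 0.08091714978218079)
((0.43139520287513733, -0.32019343972206116), 0.08144805580377579)
```

{"fn": "carry_out", "kwargs": {"moves": [[[0.001,-0.003,-0.02],0,0],[[0,0,-0.02],0,0],[[0,0,-0.02],0,0],[[0,0,-0.02],0,0],[[0,0,0],0,1],[[0,0,0],0,1],[[0,0,0],0,1],[[0,0,0],0,1],[[0,0,0],0,1]], "force": 20}}

```text
time_s: 2.62
tool_pos: [0.4319, -0.3218, 0.0491]
eef_rot: [0.707, 0.707, 0.0, 0.0]
force: [0.7, -0.1, -0.2]
grip_width: 0.0477
```

{"fn": "carry_out", "kwargs": {"moves": [[[0,0,0],0,1],[[0,0,0],0,1],[[0,0,0],0,1],[[0,0,0.015],0,1],[[0,0,0.02],0,1],[[0,0,0.02],0,1],[[0,0,0],0,1]]}}

```text
time_s: 3.5
tool_pos: [0.4328, -0.3228, 0.1062]
eef_rot: [0.707, 0.707, 0.0, 0.002]
force: [-1.2, 0.8, -1.8]
grip_width: 0.0333
```

```bash
python3 - <<'E'
from h import *
save('wrist','wrist2');save('top','top2')
E
```

```text
(no output)
```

View pics/wrist2.png

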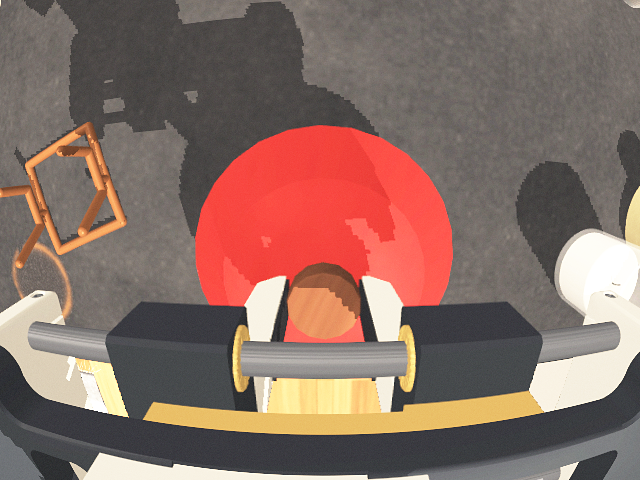

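{"fn": "carry_out", "kwargs": {"moves": [[[0,-0.04,0],0,1],[[0,-0.05,0],0,1],[[0,-0.05,0],0,1],[[0,-0.04,-0.01],0,1],[[0,-0.015,-0.02],0,1],[[0,0,-0.015],0,1],[[0,0,0],0,1]]}}

```text
time_s: 4.47
tool_pos: [0.4304, -0.514, 0.0554]
eef_rot: [0.707, 0.707, 0.001, -0.003]
force: [-0.2, 0.4, -2.6]
grip_width: 0.0332
```

{"fn": "carry_out", "kwargs": {"moves": [[[0,-0.002,-0.005],0,1],[[0,0,-0.008],0,1],[[0,0,-0.008],0,1],[[0,0,-0.008],0,1],[[0,0,-0.008],0,1],[[0,0,-0.008],0,1],[[0,0,0],0,1]], "force": 8}}

```text
time_s: 5.35
tool_pos: [0.4312, -0.5184, 0.0127]
eef_rot: [0.707, 0.707, 0.0, -0.001]
force: [-0.0, -2.1, 0.1]
grip_width: 0.0339
```

```bash
python3 - <<'E'
from h import *
save('wrist','wrist3');save('top','top3');save('scene','scene3')
E
```

```text
(no output)
```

View pics/wrist3.png

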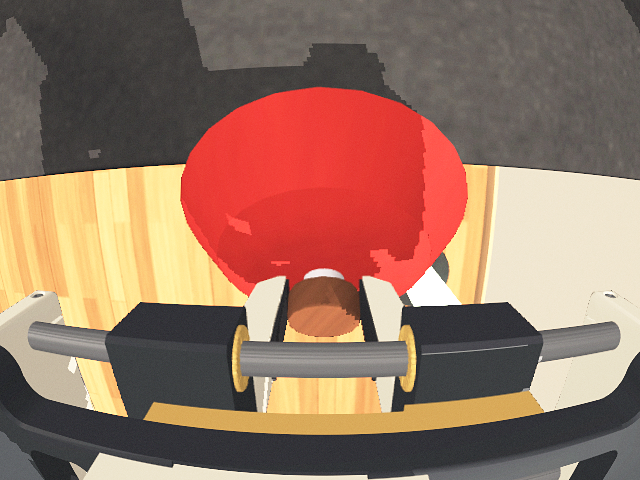

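View pics/top3.png

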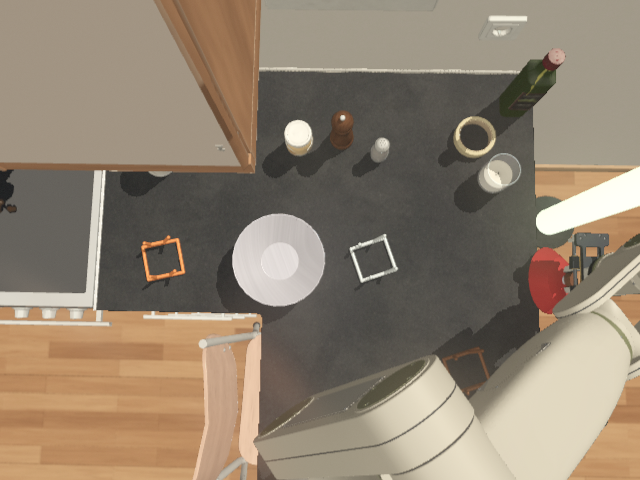

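{"fn": "carry_out", "kwargs": {"moves": [[[0,0,-0.008],0,1],[[0,0,-0.008],0,1],[[0,0,-0.008],0,1],[[0,0,-0.008],0,1],[[0,0,-0.008],0,1],[[0,0,-0.008],0,1],[[0,0,-0.008],0,1],[[0,0,-0.008],0,1],[[0,0,0],0,1]]}}

```text
time_s: 6.62
tool_pos: [0.4311, -0.5181, -0.0516]
eef_rot: [0.707, 0.707, 0.0, -0.001]
force: [0.1, -2.4, -2.6]
grip_width: 0.0336
```

```bash
python3 - <<'E'
from h import *
save('wrist','wrist4');
E
```

```text
(no output)
```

View pics/wrist4.png

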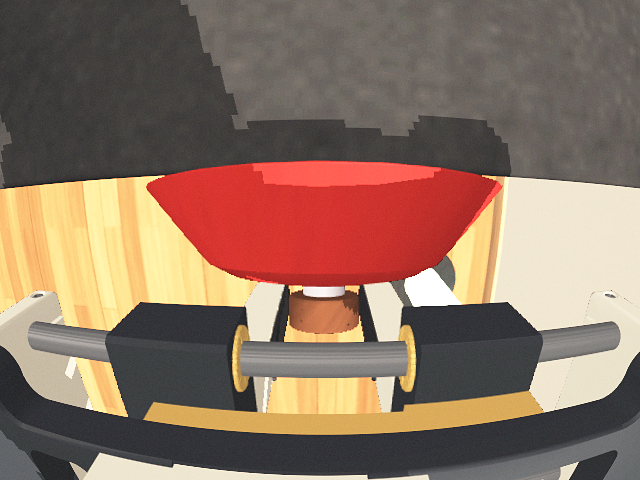

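{"fn": "carry_out", "kwargs": {"moves": [[[0,0.004,-0.004],0,1],[[0,0.004,-0.005],0,1],[[0,0,0],0,1]]}}

```text
time_s: 7.05
tool_pos: [0.4314, -0.5096, -0.0601]
eef_rot: [0.707, 0.707, 0.0, -0.001]
force: [1.2, -0.9, -2.0]
grip_width: 0.0335
```

{"fn": "carry_out", "kwargs": {"moves": [[[0,0,0],0,1],[[0,0,0],0,1],[[0,-0.01,0],0,1],[[0,-0.02,0],0,1],[[0,-0.02,0],0,1],[[0,0,0.02],0,1],[[0,0,0.03],0,1],[[0,0,0.03],0,1],[[0,0,0],0,1]], "force": 45}}

```text
time_s: 8.18
tool_pos: [0.4336, -0.5629, 0.0257]
eef_rot: [0.707, 0.707, -0.001, 0.004]
force: [0.2, -0.2, -1.7]
grip_width: 0.0328
```

```bash
python3 - <<'E'
from h import *
save('wrist','wrist5');save('top','top5')
E
```

```text
(no output)
```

View pics/wrist5.png

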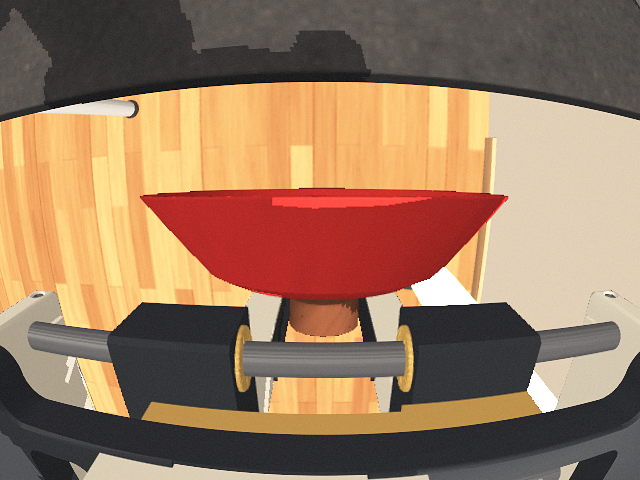

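```bash
cat >> h.py <<'E'
def wpts(d):
    f=240/np.tan(np.radians(float(d['fovy']))/2); v,u=np.mgrid[0:480,0:640]; x=u-float(d['cx']);y=v-float(d['cy']); rr=np.hypot(x,y)+1e-9; a=rr/f
    K=np.stack([np.sin(a)*x/rr,np.sin(a)*y/rr,np.cos(a)],-1); K=K/K[...,2:]; 
    return (K*d['z_map'][...,None])@Ro.from_quat(d['rotation']).as_matrix().T+np.array(d['xyz'])
E
python3 - <<'E'
from h import *
d=load('wrist5'); W=wpts(d); o=status.observe(); T=o['tool_pos']
hsv=cv2.cvtColor(d['frame'],cv2.COLOR_RGB2HSV)
red=(hsv[...,1]>150)&((hsv[...,0]<6)|(hsv[...,0]>174))
P=(W[red]-T)*1000
print(len(P),P.min(0),P.max(0),T)
for u,v in [(325,192),(325,200),(325,230),(325,260),(325,290),(148,197),(500,197),(200,250),(450,250),(325,325),(325,310)]: print(u,v,((W[v,u]-T)*1000).round(1))
# cone axis fit: lid plane via crown? 
E
```

```text
29396 [-77.26502073  -1.27360821 -80.12054751] [ 82.67014384  71.0506457  169.70651493] [ 0.43184654 -0.56045748  0.020985  ]
325 192 [  3.6  35.3 -75.3]
325 200 [ 2.5 56.1 81. ]
325 230 [ 2.6 47.  74.5]
325 260 [ 2.7 36.4 67.8]
325 290 [ 2.8 23.2 59.1]
148 197 [-56.8  53.7  54.9]
500 197 [62.1 53.8 54.4]
200 250 [-39.7  34.8  53.4]
450 250 [46.4 34.  51. ]
325 325 [ 3.1 -9.6 23. ]
325 310 [ 3.1 -2.2 22.9]
```

{"fn": "carry_out", "kwargs": {"moves": [[[0,0,0.03],0,1],[[0,0,0.05],0,1],[[0,0,0.05],0,1],[[0,0.02,0.04],0,1],[[0.005,0.04,0.01],2,1],[[0.005,0.045,0],2,1],[[0.005,0.045,0],2,1],[[0.005,0.045,0],2,1],[[0.005,0.045,0],2,1],[[0.005,0.045,0],2,1],[[0.005,0.045,0],2,1],[[0.005,0.045,0],2,1],[[0.005,0.04,0],2,1],[[0.005,0.03,0],1.4,1],[[0.004,0.02,0],0,1],[[0,0.004,-0.02],0,1],[[0,0,-0.02],0,1],[[0,0,0],0,1]]}}

```text
time_s: 10.52
tool_pos: [0.4832, -0.0907, 0.1572]
eef_rot: [0.578, 0.816, -0.001, -0.003]
force: [-0.7, -0.1, -2.4]
grip_width: 0.0328
```

```bash
python3 - <<'E'
from h import *
save('wrist','wrist6');save('top','top6')
d=save('scene','scene6'); c=d['frame'][150:330,250:490,::-1]; cv2.imwrite('pics/sc6.png',cv2.resize(c,None,fx=3,fy=3))
print(status.observe()['tool_pos'])
E
```

```text
[ 0.48560857 -0.09168302  0.16080306]
```

View pics/sc6.png

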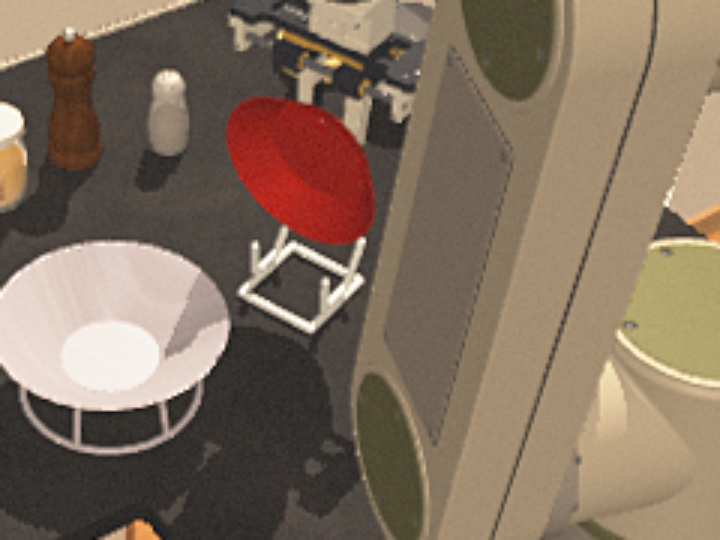

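View pics/wrist6.png

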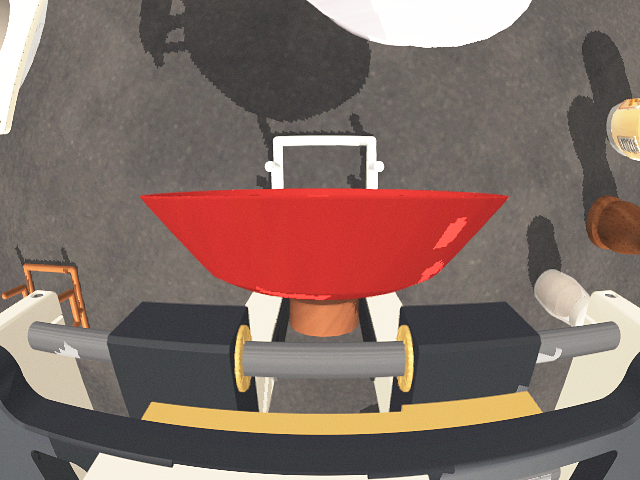

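View pics/top6.png

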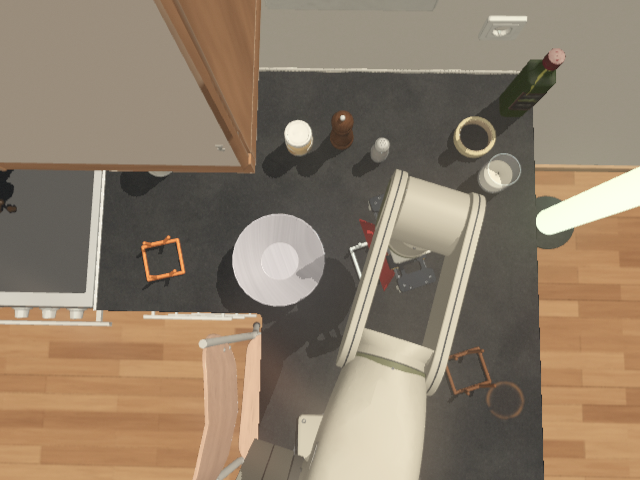

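{"fn": "carry_out", "kwargs": {"moves": [[[0,0,-0.02],0,1],[[0,0,-0.02],0,1],[[-0.001,0,-0.015],0,1],[[0,0,0],0,1],[[0,0,0],0,1]]}}

```text
time_s: 11.3
tool_pos: [0.4852, -0.0919, 0.1065]
eef_rot: [0.578, 0.816, 0.0, 0.001]
force: [0.4, 0.5, -1.8]
grip_width: 0.0324
```

```bash
python3 - <<'E'
from h import *
o=status.observe(); print(o['tool_pos'],o['force'])
d=save('wrist','wrist7'); W=wpts(d);T=o['tool_pos']
o=status.observe(); print(o['tool_pos'],o['force'])
d2=save('scene','scene7'); c=d2['frame'][150:330,250:490,::-1]; cv2.imwrite('pics/sc7.png',cv2.resize(c,None,fx=3,fy=3))
o=status.observe(); print(o['tool_pos'],o['force'],o['time_s'])
xr=np.array([.943,.332,0]);yr=np.array([-.332,.943,0])
S=np.array([.4663,-.0475,.0205])
for u,v in [(325,200),(325,230),(325,260),(269,167),(381,167),(275,140),(375,140)]: 
    p=W[v,u]-S; print(u,v,(np.array([p@xr,p@yr,p[2]])*1000).round(1))
E
```

```text
[ 0.48518767 -0.09185019  0.10654998] [ 0.36841397  0.48104179 -1.78589454]
[ 0.48538231 -0.09188101  0.10676574] [ 0.05972591 -0.49219877 -2.02890528]
[ 0.48539564 -0.09186408  0.10673467] [ 0.2633635  -0.76006937 -1.97715482] 11.4
325 200 [  4.1   9.8 162.5]
325 230 [  4.1   0.9 156.6]
325 260 [  4.1 -10.  148.9]
269 167 [-35.3   5.5 -13.4]
381 167 [38.2  8.6 29. ]
275 140 [-30.6  24.8 -12.7]
375 140 [ 40.   24.9 -12.5]
```

View pics/sc7.png

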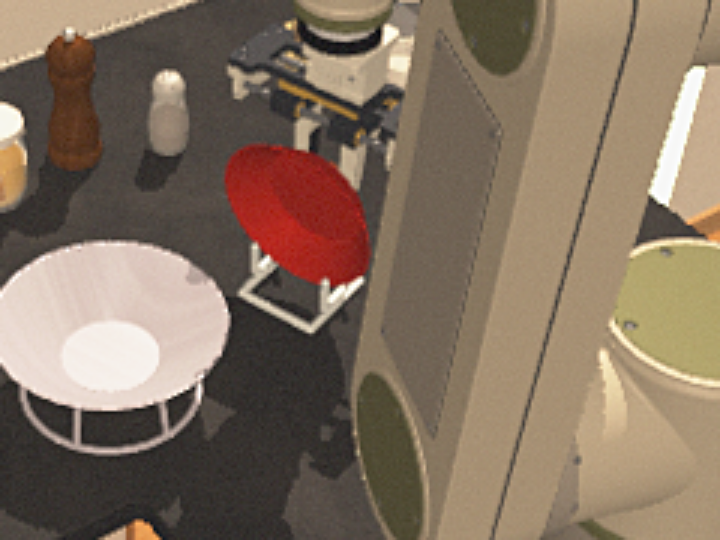

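View pics/wrist7.png

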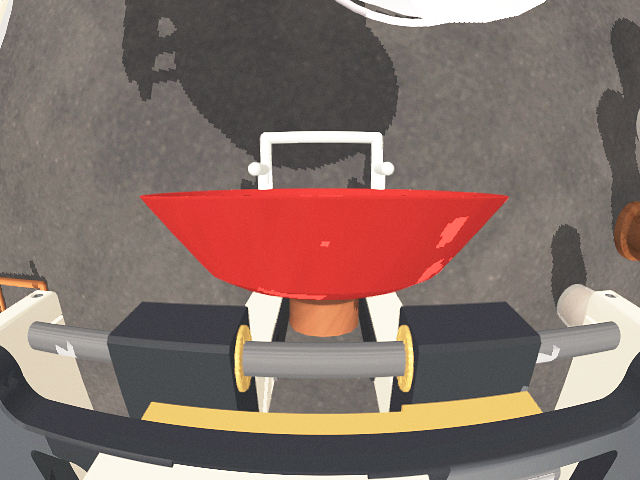

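{"fn": "carry_out", "kwargs": {"moves": [[[0,0,-0.004],0,1],[[0,0,-0.003],0,1],[[0,0,-0.003],0,1],[[0,0,0],0,1],[[0,0,0],0,1]], "force": 15}}

```text
time_s: 12.02
tool_pos: [0.4846, -0.0916, 0.0956]
eef_rot: [0.578, 0.816, -0.0, -0.0]
force: [-0.5, -0.2, -2.6]
grip_width: 0.0333
```

{"fn": "carry_out", "kwargs": {"moves": [[[0,0,-0.002],0,1],[[0,0,-0.002],0,1],[[0,0,0],0,1],[[0,0,0],0,1]]}}

```text
time_s: 12.52
tool_pos: [0.4856, -0.093, 0.093]
eef_rot: [0.578, 0.816, -0.0, 0.002]
force: [-2.5, -5.3, 6.2]
grip_width: 0.0332
```

```bash
python3 - <<'E'
from h import *
d=save('wrist','wrist8'); cv2.imwrite('pics/w8.png',cv2.resize(d['frame'][100:320,120:520,::-1],None,fx=2,fy=2))
d2=save('scene','scene8'); c=d2['frame'][190:290,310:390,::-1]; cv2.imwrite('pics/sc8.png',cv2.resize(c,None,fx=6,fy=6,interpolation=cv2.INTER_CUBIC))
E
```

```text
(no output)
```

View pics/w8.png

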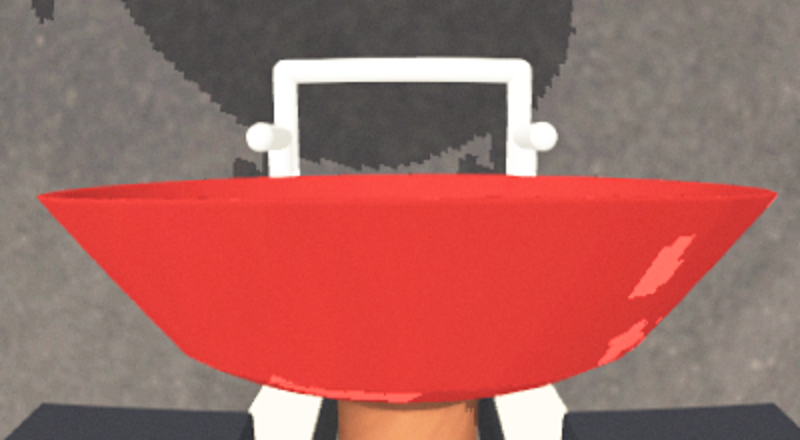

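View pics/sc8.png

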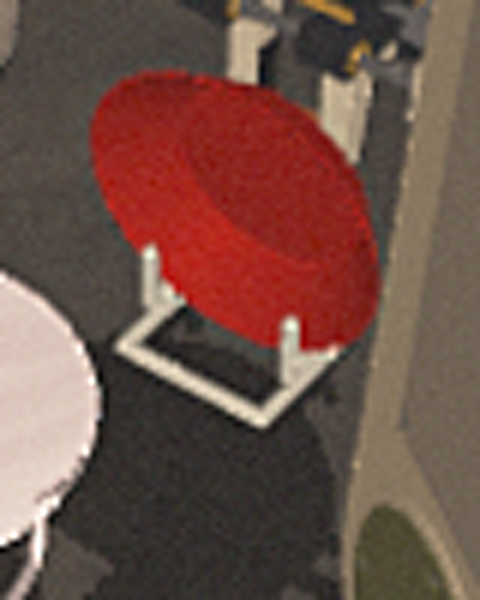

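{"fn": "carry_out", "kwargs": {"moves": [[[0,0,0],0,1],[[0,0,0],0,1],[[0.002,-0.005,0.002],0,0.5],[[0.003,-0.008,0.005],0,0.3],[[0.002,-0.006,0.003],0,0],[[0,0,0],0,0],[[0,0,0],0,0]], "force": 4}}

```text
time_s: 13.5
tool_pos: [0.4915, -0.1106, 0.1015]
eef_rot: [0.578, 0.816, 0.0, -0.0]
force: [0.2, -0.6, -0.5]
grip_width: 0.079
```

```bash
python3 - <<'E'
from h import *
d=save('wrist','wrist9'); 
d2=save('scene','scene9'); c=d2['frame'][190:290,310:390,::-1]; cv2.imwrite('pics/sc9.png',cv2.resize(c,None,fx=6,fy=6,interpolation=cv2.INTER_CUBIC))
E
```

```text
(no output)
```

View pics/wrist9.png

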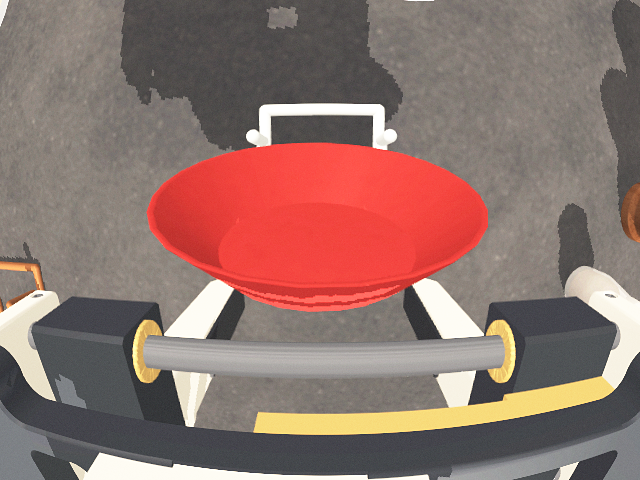

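View pics/sc9.png

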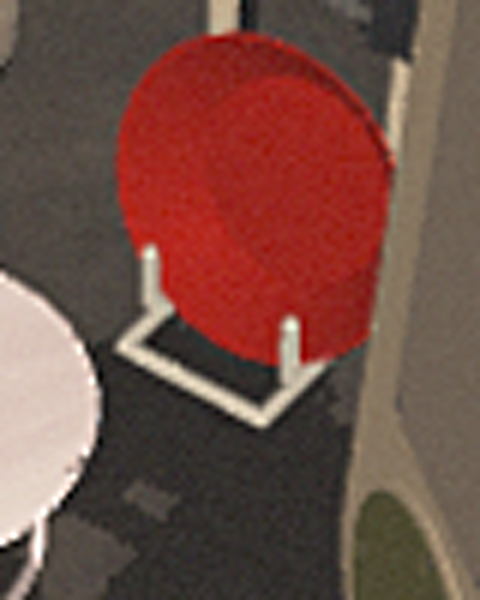

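{"fn": "carry_out", "kwargs": {"moves": [[[0.007,-0.02,0],0,0],[[0.01,-0.03,0.005],0,0],[[0.01,-0.03,0.02],0,0],[[0,0,0.05],0,0],[[0,0,0.05],0,0],[[0,0,0.02],0,0],[[0,0,0],0,0]]}}

```text
time_s: 14.48
tool_pos: [0.5195, -0.1916, 0.2479]
eef_rot: [0.578, 0.816, 0.0, 0.001]
force: [-0.2, 0.3, -1.0]
grip_width: 0.0926
```

```bash
python3 - <<'E'
from h import *
d=save('wrist','wrist10'); W=wpts(d); print(status.observe()['tool_pos'])
hsv=cv2.cvtColor(d['frame'],cv2.COLOR_RGB2HSV)
red=(hsv[...,1]>150)&((hsv[...,0]<6)|(hsv[...,0]>174))
xr=np.array([.943,.332,0]);yr=np.array([-.332,.943,0]);S=np.array([.4663,-.0475,.0205])
A=np.c_[(W-S)@xr, (W-S)@yr, (W-S)[...,2]] if 0 else np.stack([(W-S)@xr,(W-S)@yr,(W-S)[...,2]],-1)*1000
np.save('pics/A10.npy',A)
P=A[red]; print(len(P),np.percentile(P,[0.5,99.5],axis=0).round(1))
u0=int(np.nonzero(red)[1].mean())
for v in range(0,480,8):
    if red[v,u0]: print(u0,v,A[v,u0].round(1))
E
```

```text
[ 0.51861152 -0.19100913  0.24582571]
7829 [[-75.8 -64.   -9.3]
 [ 76.6   2.  146.4]]
320 64 [-0.7  2.1 -9.4]
320 72 [-0.7 -7.8 -4.5]
320 80 [  0.6 -40.3 141.7]
320 88 [  0.6 -45.1 136. ]
320 96 [  0.5 -49.8 128.6]
320 104 [  0.5 -54.9 121.7]
320 112 [  0.4 -60.1 113.1]
```

View pics/wrist10.png

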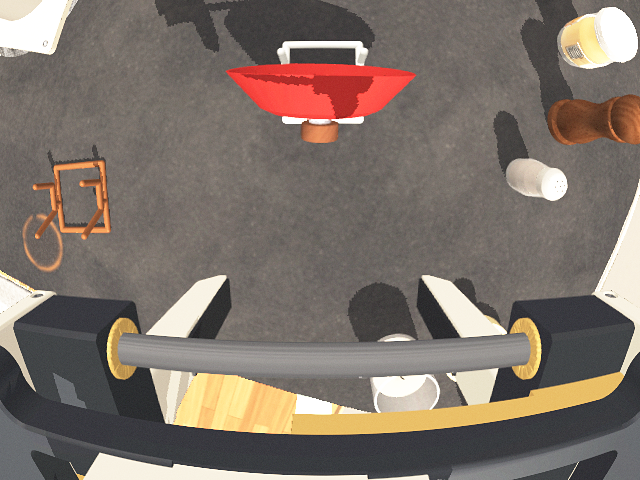

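{"fn": "carry_out", "kwargs": {"moves": [[[0,0.01,0],-10,0],[[-0.004,0.012,0],-10,0],[[-0.004,0.012,0],-10,0],[[-0.005,0.012,0],-10,0],[[-0.005,0.012,0],-10,0],[[-0.005,0.012,0],-10,0],[[-0.005,0.012,0],-10,0],[[-0.005,0.012,0],-10,0],[[-0.005,0.01,0],-10,0],[[0,0,0],0,0],[[0,0,-0.02],0,0],[[0,0,0],0,0]]}}

```text
time_s: 16.02
tool_pos: [0.479, -0.0865, 0.2232]
eef_rot: [0.986, 0.17, -0.002, -0.001]
force: [0.3, 0.4, -0.1]
grip_width: 0.0932
```

```bash
python3 - <<'E'
from h import *
d=save('wrist','wrist11'); W=wpts(d); o=status.observe(); print(o['tool_pos'],o['eef_rot'],o['time_s'])
hsv=cv2.cvtColor(d['frame'],cv2.COLOR_RGB2HSV)
red=(hsv[...,1]>150)&((hsv[...,0]<6)|(hsv[...,0]>174))
xr=np.array([.943,.332,0]);yr=np.array([-.332,.943,0]);S=np.array([.4663,-.0475,.0205])
A=np.stack([(W-S)@xr,(W-S)@yr,(W-S)[...,2]],-1)*1000
T=o['tool_pos']-S; print('tool',T@xr,T@yr,T[2])
P=A[red]; print(np.percentile(P,[0.5,99.5],axis=0).round(1)); Q=P[P[:,2]>146]; print('top',Q.mean(0),len(Q))
E
```

```text
[ 0.47957982 -0.08668469  0.22444592] [ 9.85557129e-01  1.69333413e-01 -1.66867480e-03 -7.46135087e-04] 16.075
tool -0.0004864415365502912 -0.04136005975263274 0.2039459241504845
[[-76.9 -64.2 -19.9]
 [ 76.7   1.6 146.3]]
top [ 45.09584669 -40.10998272 283.0734135 ] 68
```

View pics/wrist11.png

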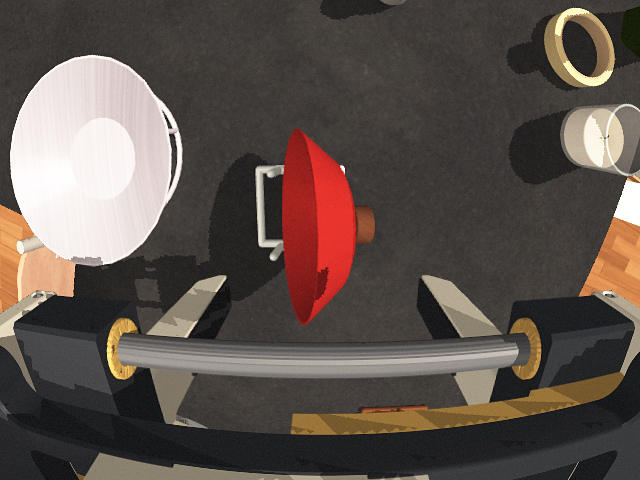

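{"fn": "carry_out", "kwargs": {"moves": [[[0.001,0,-0.02],0,0.2],[[0,0,-0.02],0,0.3],[[0,0,-0.02],0,0.4],[[0,0,-0.02],0,0.5],[[0,0,0],0,0.6],[[0,0,0],0,0.64],[[0,0,0],0,0.64],[[0,0,0],0,0.64]]}}

```text
time_s: 17.08
tool_pos: [0.4821, -0.0868, 0.1475]
eef_rot: [0.986, 0.169, 0.001, 0.0]
force: [0.1, -0.2, -1.4]
grip_width: 0.0331
```

```bash
python3 - <<'E'
from h import *
d=save('wrist','wrist12'); 
d2=save('scene','scene12'); c=d2['frame'][150:290,290:390,::-1]; cv2.imwrite('pics/sc12.png',cv2.resize(c,None,fx=4,fy=4,interpolation=cv2.INTER_CUBIC))
print(status.observe()['tool_pos'])
E
```

```text
[ 0.48187311 -0.0866856   0.14709275]
```

View pics/wrist12.png

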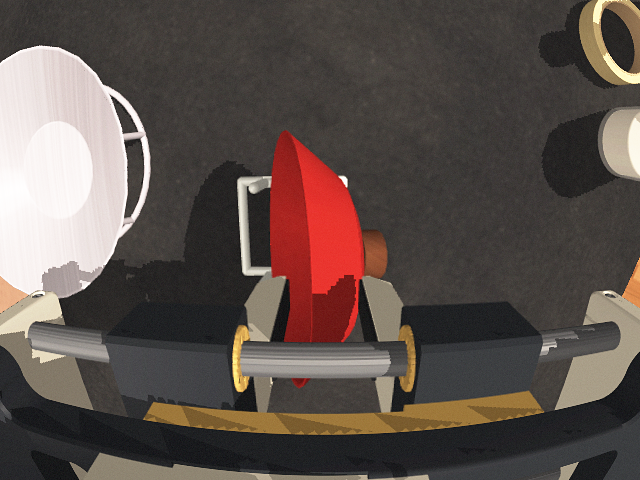

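View pics/sc12.png

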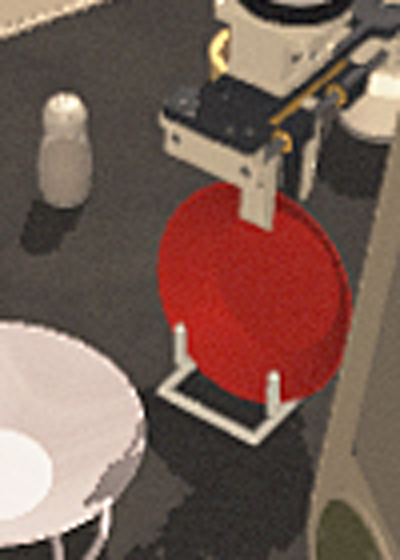

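{"fn": "carry_out", "kwargs": {"moves": [[[0,0,-0.003],0,0.68],[[0,0,0],0,0.72],[[0,0,0],0,0.76],[[0,0,0],0,0.8],[[0,0,0],0,0.8]], "force": 5}}

```text
time_s: 17.8
tool_pos: [0.482, -0.0868, 0.144]
eef_rot: [0.986, 0.169, 0.0, 0.0]
force: [-0.3, -0.6, 1.3]
grip_width: 0.0184
```

```bash
python3 - <<'E'
from h import *
d=save('wrist','wrist13'); 
d2=save('scene','scene13'); c=d2['frame'][150:290,290:390,::-1]; cv2.imwrite('pics/sc13.png',cv2.resize(c,None,fx=4,fy=4,interpolation=cv2.INTER_CUBIC))
o=status.observe();print(o['tool_pos'],o['force'],o['grip_width'])
E
```

```text
[ 0.48193982 -0.08682975  0.14397443] [ 0.47128695 -0.42000587  1.50246575] 0.018612378935752166
```

View pics/wrist13.png

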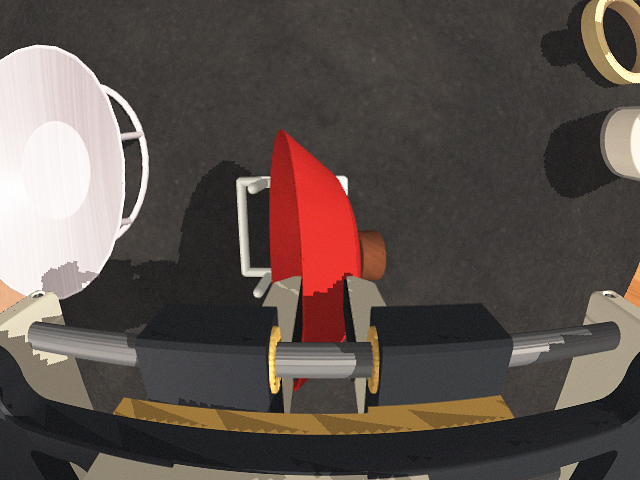

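{"fn": "carry_out", "kwargs": {"moves": [[[0,0,0],0,1],[[0,0,0.003],0,1],[[0,0,0.006],0,1],[[0,0,0.008],0,1],[[0,0,0.008],0,1],[[0,0,0],0,1]], "force": 12}}

```text
time_s: 18.65
tool_pos: [0.4823, -0.087, 0.17]
eef_rot: [0.986, 0.169, 0.001, 0.001]
force: [1.0, -3.7, 0.1]
grip_width: 0.0164
```

```bash
python3 - <<'E'
from h import *
d=save('wrist','wrist14'); 
d2=save('scene','scene14'); c=d2['frame'][150:290,290:390,::-1]; cv2.imwrite('pics/sc14.png',cv2.resize(c,None,fx=4,fy=4,interpolation=cv2.INTER_CUBIC))
o=status.observe();print(o['tool_pos'],o['force'],o['grip_width'])
E
```

```text
[ 0.4818873  -0.08690007  0.16913766] [ 0.16511901 -3.3211592  -0.37780702] 0.015792149357152282
```

View pics/wrist14.png

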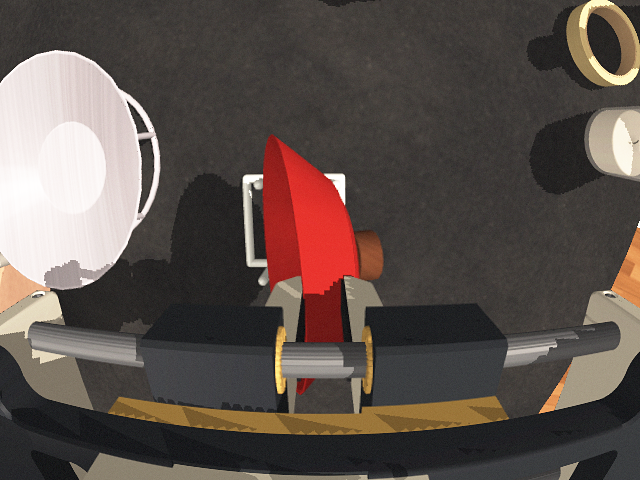

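View pics/sc14.png

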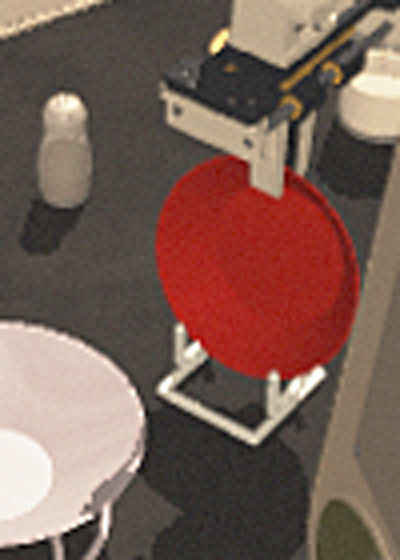

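{"fn": "carry_out", "kwargs": {"moves": [[[0,0,0.01],0,1],[[0,0,0.012],0,1],[[0,0,0.012],0,1],[[0,0,0.012],0,1],[[0,0,0],0,1],[[0,0,0],0,1]], "force": 15}}

```text
time_s: 19.5
tool_pos: [0.4815, -0.0866, 0.2144]
eef_rot: [0.986, 0.169, -0.0, -0.0]
force: [-0.4, -0.1, -0.4]
grip_width: 0.0002
```

```bash
python3 - <<'E'
from h import *
d=save('wrist','wrist15'); 
d2=save('scene','scene15'); c=d2['frame'][150:290,290:390,::-1]; cv2.imwrite('pics/sc15.png',cv2.resize(c,None,fx=4,fy=4,interpolation=cv2.INTER_CUBIC))
o=status.observe();print(o['tool_pos'],o['force'],o['grip_width'])
E
```

```text
[ 0.48126331 -0.08650712  0.21399461] [ 0.85152326  0.26050811 -0.56499007] 0.00040550932562089784
```

View pics/wrist15.png

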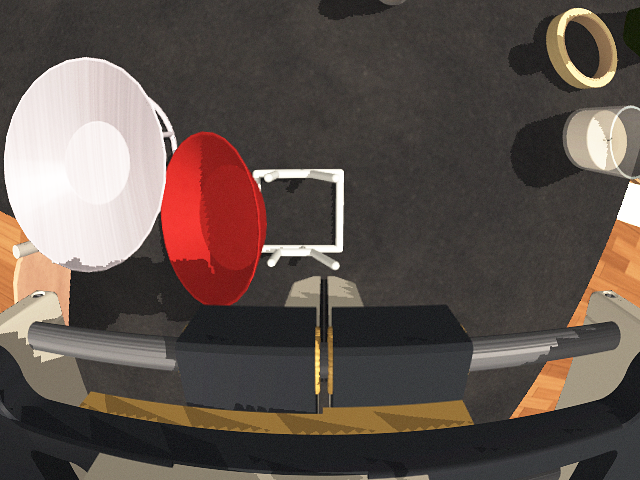

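View pics/sc15.png

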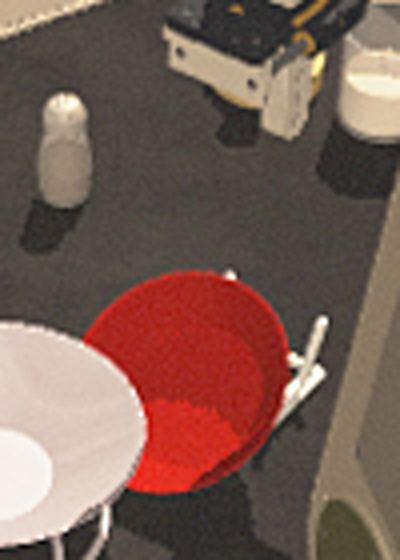

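```bash
python3 - <<'E'
from h import *
d=load('wrist15'); W=wpts(d)
hsv=cv2.cvtColor(d['frame'],cv2.COLOR_RGB2HSV)
red=(hsv[...,1]>150)&((hsv[...,0]<6)|(hsv[...,0]>174)); red[:120]=0; red[310:]=0; red[:,280:]=0
xr=np.array([.943,.332,0]);yr=np.array([-.332,.943,0]);S=np.array([.4663,-.0475,.0205])
A=np.stack([(W-S)@xr,(W-S)@yr,(W-S)[...,2]],-1)*1000
cs=max(cv2.findContours(red.astype(np.uint8),0,1)[0],key=cv2.contourArea)[:,0]
for p in cs[::6]: print(p,A[p[1],p[0]].round(0))
for u in range(165,270,8): print(u,A[220,u].round(0))
c=d['frame'][110:320,100:380,::-1]; cv2.imwrite('pics/c15.png',cv2.resize(c,None,fx=2.8,fy=2.8,interpolation=cv2.INTER_CUBIC))
save('top','top15')
E
```

```text
[202 131] [86. 67. 34.]
[196 133] [ 86.  92. -21.]
[190 135] [ 84.  99. -21.]
[184 140] [79. 92. 16.]
[179 146] [74. 99. 10.]
[175 152] [ 68. 106.   5.]
[171 158] [ 62. 113.   1.]
[168 164] [ 55. 126. -22.]
[166 170] [ 49. 121.  -4.]
[166 176] [ 43. 123.  -7.]
[166 182] [ 37. 123.  -6.]
[165 188] [ 30. 126.  -9.]
[164 194] [ 24. 127.  -9.]
[162 200] [ 17. 131.  -9.]
[161 206] [ 11. 132.  -9.]
[161 212] [  4. 134. -10.]
[161 218] [ -2. 133.  -8.]
[162 224] [ -9. 132.  -7.]
[162 230] [-15. 133.  -6.]
[163 236] [-26. 139. -21.]
[164 242] [-33. 140. -23.]
[166 248] [-40. 137. -20.]
[168 254] [-47. 136. -21.]
[170 260] [-45. 122.   6.]
[172 266] [-51. 119.   8.]
[175 272] [-56. 114.  13.]
[178 278] [-76. 127. -22.]
[183 284] [-66. 103.  22.]
[187 290] [-70.  97.  27.]
[193 296] [-73.  88.  35.]
[198 300] [-75.  81.  39.]
[204 304] [-76.  73.  45.]
[210 304] [-73.  65.  51.]
[216 304] [-71.  57.  56.]
[222 305] [-68.  49.  64.]
[228 305] [-65.  42.  68.]
[234 302] [-59.  35.  74.]
[240 297] [-53.  28.  78.]
[245 291] [-46.  23.  81.]
[248 285] [-39.  19.  83.]
[251 279] [-33.  16.  86.]
[2
[... 251 characters left out ...]
54.]
[265 213] [13.  8. 51.]
[264 207] [19.  9. 50.]
[263 201] [23. 10. 48.]
[261 195] [29. 11. 51.]
[258 189] [36. 11. 61.]
[256 183] [40. 14. 53.]
[252 177] [45. 17. 57.]
[249 171] [51. 18. 64.]
[245 165] [56. 18. 77.]
[242 159] [ 57.  42. -21.]
[238 153] [ 63.  46. -22.]
[234 147] [ 69.  50. -21.]
[229 143] [74. 35. 60.]
[223 137] [ 80.  62. -20.]
[217 134] [82. 48. 51.]
[211 132] [ 86.  75. -22.]
[205 132] [85. 62. 39.]
165 [ -4. 128.  -8.]
173 [ -5. 120. -11.]
181 [ -6. 111. -12.]
189 [ -6. 102. -13.]
197 [ -7.  94. -16.]
205 [-5. 82. -8.]
213 [-3. 70.  0.]
221 [-2. 60.  8.]
229 [ 0. 49. 17.]
237 [ 2. 39. 23.]
245 [ 75. -42. 359.]
253 [ 5. 21. 39.]
261 [13.  7. 76.]
269 [ -8.  15. -20.]
```

View pics/c15.png

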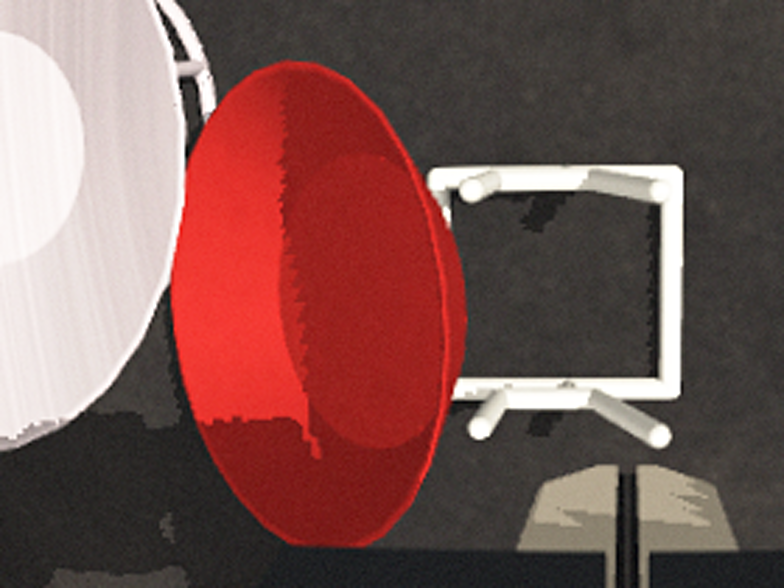

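View pics/top15.png

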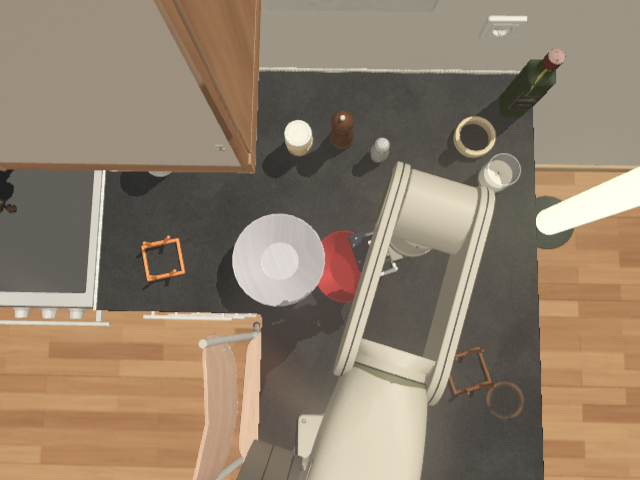

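```bash
cat > fitrim.py <<'E'
from h import *
def fit(P):
    c=P.mean(0)
    for _ in range(6):
        n=np.linalg.svd(P-P.mean(0))[2][2]; e=(P-P.mean(0))@n; P=P[abs(e)<max(2*np.median(abs(e)),2)]
    n*=-np.sign(n[2]); B=np.linalg.svd(np.outer(n,n))[0][:,1:]
    q=(P-P.mean(0))@B; s=np.linalg.lstsq(np.c_[2*q,np.ones(len(q))],(q**2).sum(1),rcond=None)[0]
    return P.mean(0)+B@s[:2],n,np.sqrt(s[2]+s[:2]@s[:2]),len(P)
E
python3 - <<'E'
from fitrim import *
xr=np.array([.943,.332,0]);yr=np.array([-.332,.943,0]);S=np.array([.4663,-.0475,.0205])
P=np.array([[79,92,16],[74,99,10],[68,106,5],[62,113,1],[49,121,-4],[43,123,-7],[37,123,-6],[30,126,-9],[24,127,-9],[17,131,-9],[11,132,-9],[4,134,-10],[-2,133,-8],[-9,132,-7],[-15,133,-6],[-45,122,6],[-51,119,8],[-56,114,13],[-66,103,22],[-70,97,27],[-73,88,35],[-75,81,39],[-76,73,45],[-73,65,51],[-71,57,56],[-68,49,64],[-65,42,68],[-59,35,74],[-53,28,78],[-46,23,81],[-39,19,83],[-33,16,86],[56,18,77],[86,67,34],[85,62,39]],float)
c,n,r_,k=fit(P); print(c,n,r_,k)
d=np.array([0,0,1])-n*n[2]; d/=np.linalg.norm(d); t=c+82*d; print('high pt',t,'tilt deg',np.degrees(np.arccos(n[2]*1)))
e=np.array([n[0],n[1]]);print('heading of knob in rest frame',np.degrees(np.arctan2(n[1],n[0])))
w=lambda p:S+p[0]/1000*xr+p[1]/1000*yr+np.array([0,0,p[2]/1000])
print('world high',w(t),'centre',w(c)); nw=n[0]*xr+n[1]*yr; print('heading world',np.degrees(np.arctan2(nw[1],nw[0])),'low',w(c-82*d))
E
```

```text
[ 5.31988361 69.57485768 40.20860629] [-0.07925404 -0.61137994 -0.78735847] 80.41748812514798 33
high pt [-2.98011213  5.54719163 90.76123283] tilt deg 141.93933742811942
heading of knob in rest frame -97.3861426945532
world high [ 0.46164809 -0.0432584   0.11126123] centre [0.4482178  0.01987529 0.06070861]
heading world -77.9906143720557 low [0.43478751 0.08300898 0.01015598]
```

{"fn": "carry_out", "kwargs": {"moves": [[[-0.005,0.012,0.01],-4,0.5],[[-0.005,0.012,0],-3.5,0.5],[[-0.005,0.012,0],0,0.5],[[-0.005,0.01,0],0,0.5],[[0,0,0],0,0.5],[[0,0,0],0,0.5]]}}

```text
time_s: 20.4
tool_pos: [0.4617, -0.0408, 0.2246]
eef_rot: [0.995, 0.104, 0.0, 0.0]
force: [0.4, 0.5, 0.6]
grip_width: 0.0466
```

```bash
cat >> fitrim.py <<'E'
def rimfit(d,box=(0,480,0,640),show=True):
    W=wpts(d); hsv=cv2.cvtColor(d['frame'],cv2.COLOR_RGB2HSV)
    red=(hsv[...,1]>150)&((hsv[...,0]<6)|(hsv[...,0]>174)); m=np.zeros_like(red); m[box[0]:box[1],box[2]:box[3]]=1; red&=m
    cs=max(cv2.findContours(red.astype(np.uint8),0,1)[0],key=cv2.contourArea)[:,0]
    # contour shrunk one pixel to stay on the lid
    k=cv2.erode(red.astype(np.uint8),np.ones((3,3))); cs=max(cv2.findContours(k,0,1)[0],key=cv2.contourArea)[:,0]
    return red,cs,W
E
python3 - <<'E'
from fitrim import *
d=save('wrist','wrist16'); o=status.observe(); print(o['tool_pos'],o['eef_rot'],o['grip_width'],o['time_s'])
red,cs,W=rimfit(d)
P=np.array([W[v,u] for u,v in cs])*1000
c,n,r_,k=fit(P); print(c,n,r_,k,len(P))
E
```

```text
[ 0.46169688 -0.04086462  0.22460234] [9.94583925e-01 1.03936569e-01 7.86197728e-07 7.96162088e-05] 0.046577658848758835 20.45
[448.88150083  18.90797777  59.44752419] [ 0.1758944 -0.6671573 -0.7238524] 76.77792814132637 170 430
```

View pics/wrist16.png

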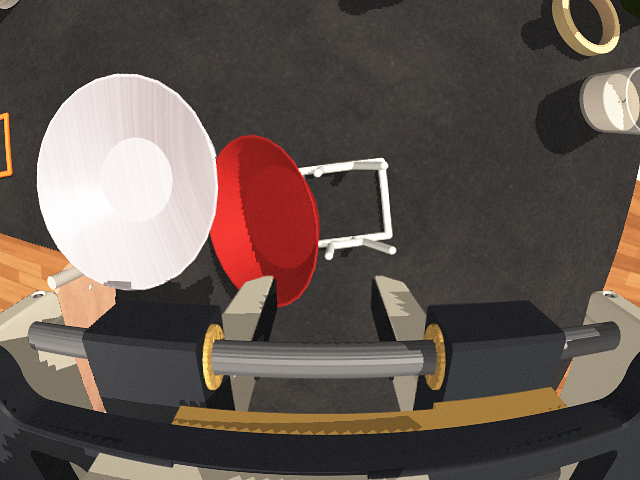

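{"fn": "carry_out", "kwargs": {"moves": [[[0,0,-0.03],0,0.5],[[0,0,-0.04],0,0.5],[[0,0,-0.03],0,0.5],[[0,0,-0.02],0,0.5],[[0,0,-0.01],0,0.5],[[0,0,0],0,0.5]]}}

```text
time_s: 21.2
tool_pos: [0.4613, -0.0408, 0.0943]
eef_rot: [0.995, 0.104, -0.001, -0.0]
force: [-0.1, 0.1, 0.7]
grip_width: 0.0463
```

```bash
python3 - <<'E'
from fitrim import *
d=save('wrist','wrist17'); o=status.observe(); print(o['tool_pos'],o['force'],o['time_s'])
d2=save('scene','scene17'); c=d2['frame'][150:290,270:390,::-1]; cv2.imwrite('pics/sc17.png',cv2.resize(c,None,fx=4,fy=4,interpolation=cv2.INTER_CUBIC))
E
```

```text
[ 0.46189989 -0.04083632  0.0950782 ] [-0.02203035 -0.20460106  0.32169822] 21.25
```

View pics/wrist17.png

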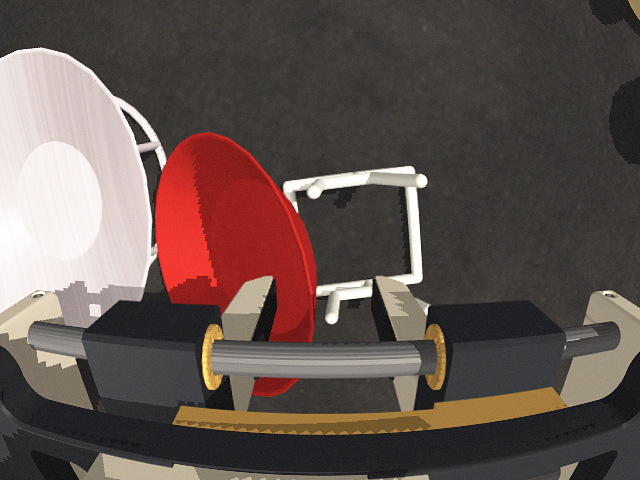

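View pics/sc17.png

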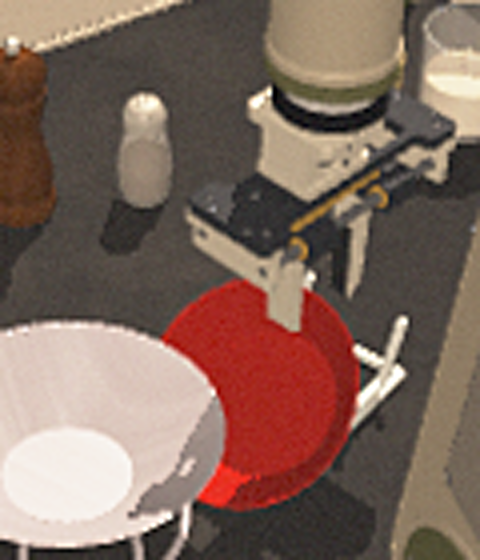

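{"fn": "carry_out", "kwargs": {"moves": [[[0,0.002,-0.006],0,0.5],[[0,0,-0.005],0,0.6],[[0,0,0],0,0.8],[[0,0,0],0,1],[[0,0,0],0,1],[[0,0,0],0,1],[[0,0,0],0,1],[[0,0,0],0,1]], "force": 12}}

```text
time_s: 22.3
tool_pos: [0.4617, -0.0384, 0.0838]
eef_rot: [0.995, 0.104, 0.0, -0.0]
force: [-1.8, 2.5, 2.0]
grip_width: 0.0024
```

```bash
python3 - <<'E'
from fitrim import *
d=save('wrist','wrist18'); o=status.observe(); print(o['tool_pos'],o['force'],o['time_s'])
d2=save('scene','scene18'); c=d2['frame'][150:290,270:390,::-1]; cv2.imwrite('pics/sc18.png',cv2.resize(c,None,fx=4,fy=4,interpolation=cv2.INTER_CUBIC))
E
```

```text
[ 0.46165545 -0.03844339  0.08375734] [-1.45686257  2.67942111  2.87959918] 22.35
```

View pics/wrist18.png

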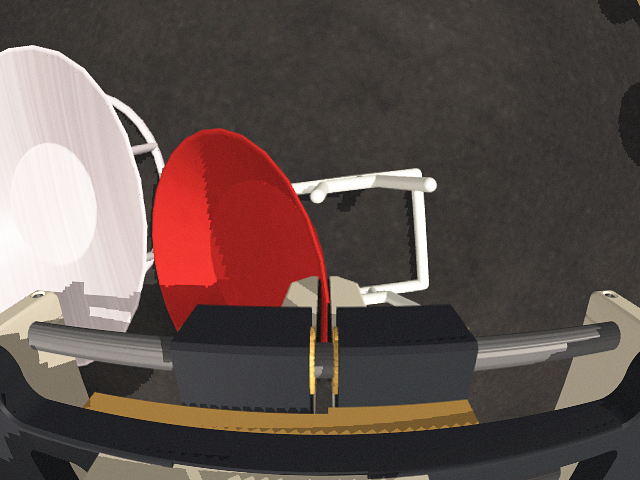

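{"fn": "carry_out", "kwargs": {"moves": [[[0,0,0],0,1],[[0,0,0],0,1],[[0,0,0.01],0,1],[[0,0,0.015],0,1],[[0,0,0.02],0,1],[[0,0,0.02],0,1],[[0,0,0],0,1],[[0,0,0],0,1]], "force": 45}}

```text
time_s: 23.4
tool_pos: [0.4617, -0.0394, 0.1483]
eef_rot: [0.995, 0.104, 0.0, 0.001]
force: [1.9, -3.3, -4.1]
grip_width: 0.0019
```

```bash
python3 - <<'E'
from fitrim import *
d=save('wrist','wrist19'); o=status.observe(); print(o['tool_pos'],o['force'],o['grip_width'],o['time_s'])
d2=save('scene','scene19'); c=d2['frame'][150:290,270:390,::-1]; cv2.imwrite('pics/sc19.png',cv2.resize(c,None,fx=4,fy=4,interpolation=cv2.INTER_CUBIC))
E
```

```text
[ 0.46137376 -0.03919316  0.14794734] [ 0.76706448 -3.60064536 -4.09622948] 0.001982715041525234 23.45
```

View pics/wrist19.png

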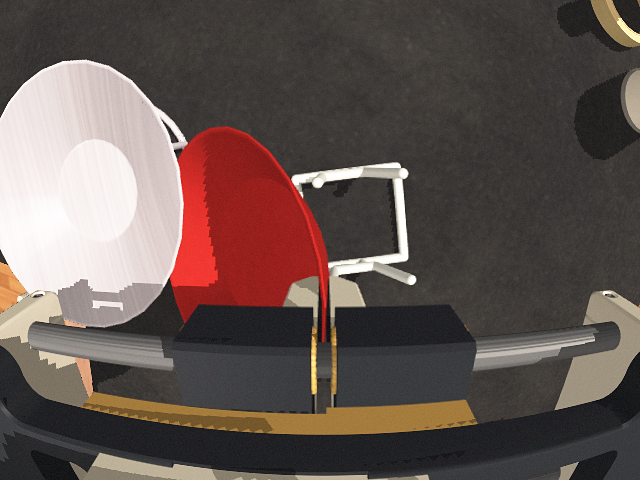

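View pics/sc19.png

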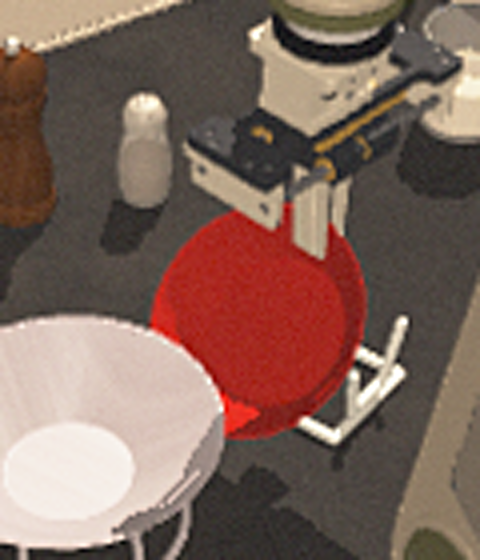

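{"fn": "carry_out", "kwargs": {"moves": [[[0,0,-0.01],0,1],[[0.001,-0.006,-0.005],0,1],[[0.002,-0.01,0],0,1],[[0.002,-0.01,0],0,1],[[0,0,0],0,1]]}}

```text
time_s: 24.12
tool_pos: [0.467, -0.0656, 0.134]
eef_rot: [0.995, 0.103, 0.0, 0.0]
force: [0.0, 0.1, -2.3]
grip_width: 0.0021
```

```bash
python3 - <<'E'
from fitrim import *
d=save('wrist','wrist20'); o=status.observe(); print(o['tool_pos'],o['force'],o['grip_width'],o['time_s'])
save('top','top20')
W=wpts(d); hsv=cv2.cvtColor(d['frame'],cv2.COLOR_RGB2HSV)
for t in ['top0','top15','top20']:
    e=load(t); e['rotation']=Ro.from_quat(e['rotation']).as_matrix(); W=pts(e)[208:312,225:332].reshape(-1,3)
    W=W[(W[:,2]>.07)&(W[:,2]<.1)]; print(t,len(W),cv2.minEnclosingCircle(W[:,:2].astype(np.float32)))
E
```

```text
[ 0.46685066 -0.06513996  0.1338736 ] [ 0.54159883 -0.34748089 -1.46389869] 0.0016845381610444221 24.175
top0 2233 ((0.4604126811027527, 0.15977990627288818), 0.10468871891498566)
top15 2214 ((0.46037474274635315, 0.1598975509405136), 0.10473353415727615)
top20 2195 ((0.46495941281318665, 0.14769907295703888), 0.11604094505310059)
```

View pics/wrist20.png

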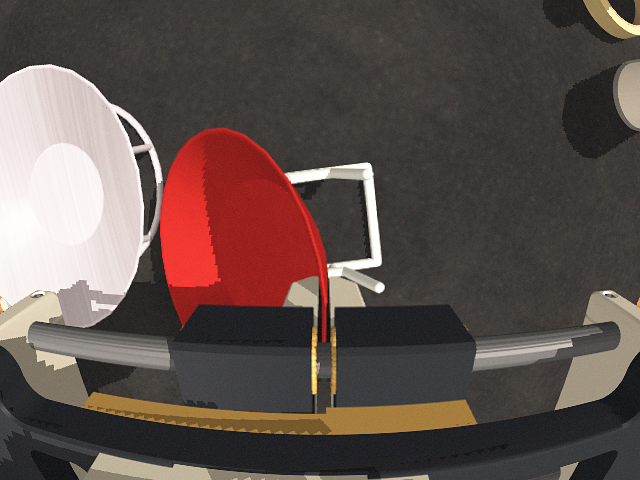

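View pics/top20.png

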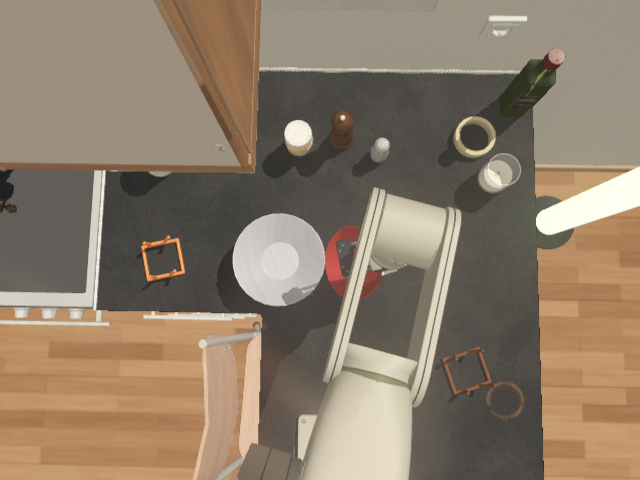

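```bash
python3 - <<'E'
from fitrim import *
d=load('wrist20'); o=status.observe(); T=o['tool_pos']
red,cs,W=rimfit(d,(100,300,100,330))
h=np.array([.208,-.978,0]); l=np.array([.978,.208,0])
for u,v in cs[::8]:
    p=W[v,u]-T; print(u,v,(np.array([p@l,-p@h,p[2]])*1000).round(0))
E
```

```text
215 129 [ 81.  56. -26.]
207 130 [ 81.  62. -34.]
199 134 [ 79.  69. -38.]
191 139 [ 77.  76. -45.]
184 147 [ 72.  83. -51.]
178 155 [ 67.  89. -55.]
174 163 [ 62.  95. -62.]
170 171 [ 57. 100. -65.]
168 179 [ 52. 102. -67.]
165 187 [ 46. 107. -72.]
164 195 [ 40. 109. -74.]
163 203 [ 34. 111. -76.]
162 211 [ 28. 113. -76.]
161 219 [ 22. 116. -79.]
161 227 [ 16. 117. -80.]
161 235 [ 10. 117. -78.]
162 243 [  4. 117. -79.]
162 251 [ -2. 118. -80.]
164 259 [ -8. 117. -78.]
165 267 [-14. 117. -78.]
167 275 [-20. 115. -76.]
168 283 [-26. 115. -76.]
171 291 [-32. 113. -74.]
174 298 [-37. 110. -73.]
182 298 [-36. 103. -72.]
190 298 [-37.  98. -75.]
198 298 [-36.  91. -74.]
206 298 [-36.  85. -73.]
214 298 [-36.  79. -74.]
222 298 [-36.  72. -73.]
230 298 [-36.  67. -74.]
238 298 [-33.  59. -68.]
246 298 [-30.  52. -63.]
254 298 [-27.  45. -55.]
262 298 [-25.  39. -51.]
270 298 [-22.  33. -46.]
278 298 [-20.  27. -40.]
284 295 [-17.  23. -38.]
288 287 [-10.  20. -34.]
293 280 [ -4.  16. -31.]
301 277 [ -1.  12. -28.]
309 275 [  2.   7. -23.]
317 274 [20.  2. 23.]
320 281 [18.  0. 25.]
321 289 [14.  0. 25.]
323 297 [11. -1. 26.]
326 294 [10. -2. 22.]
326 286 [11. -2. 14.]
326 278 [11. -2.  6.]
325 270 [15. -2.  5.]
325 262 [15. -2. -7.]
324 254 [19. -1. -6.]
321 246 [24.  0. -2.]
319 238 [27.  1. -5.]
317 230 [ 28.   2. -18.]
312 222 [36.  4. -1.]
308 214 [41.  6.  3.]
304 206 [43.  8. -3.]
299 198 [48. 10.  4.]
293 190 [53. 12. 13.]
288 182 [56. 14. 11.]
282 174 [59. 17.  8.]
276 166 [63. 19.  6.]
270 158 [66. 22.  3.]
263 151 [69. 26. -0.]
255 144 [72. 30. -4.]
247 138 [75. 35. -8.]
239 134 [ 77.  40. -13.]
231 131 [ 79.  44. -16.]
223 129 [ 80.  50. -21.]
```

{"fn": "carry_out", "kwargs": {"moves": [[[0.001,-0.006,0.005],0,1],[[0,0,0.02],0,1],[[0,0,0.025],0,1],[[0,0,0.02],0,1],[[0,0.01,0],0,1],[[0.001,0.02,0],0,1],[[0.001,0.025,0],0,1],[[0.001,0.025,0],0,1],[[0.001,0.025,0],0,1],[[0.001,0.025,0],0,1],[[0.001,0.02,0],0,1],[[0,0.012,0],0,1],[[0,0,0],0,1],[[0,0,0],0,1]]}}

```text
time_s: 25.98
tool_pos: [0.4735, 0.0909, 0.2033]
eef_rot: [0.995, 0.104, -0.0, 0.0]
force: [0.1, -0.3, -1.4]
grip_width: 0.0015
```

```bash
python3 - <<'E'
from fitrim import *
d=save('wrist','wrist21'); o=status.observe(); T=o['tool_pos'];print(T,o['force'],o['grip_width'],o['time_s'])
W=wpts(d); h=np.array([.208,-.978,0]); l=np.array([.978,.208,0])
red,cs,W=rimfit(d,(100,300,60,330)); P=np.array([W[v,u]-T for u,v in cs]); P=np.c_[P@l,-P@h,P[:,2]]*1000
print('far',P[np.argsort(-P[:,1])[:5]].round(0), (np.array([.4604,.1598,.04])-T)@-h)
E
```

```text
[0.47356082 0.0907927  0.20346945] [-0.24704947 -0.87848735 -1.80910129] 0.0018786968265141262 26.025
far [[ -5. 118. -80.]
 [ -6. 118. -79.]
 [ 10. 118. -80.]
 [ -6. 118. -79.]
 [ -2. 118. -80.]] 0.0702265877442452
```

View pics/wrist21.png

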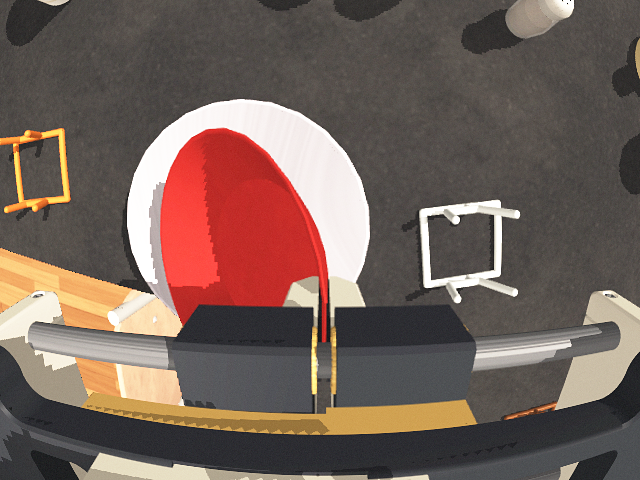

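{"fn": "carry_out", "kwargs": {"moves": [[[0,0,-0.02],0,1],[[0,0,-0.02],0,1],[[0,0,-0.015],0,1],[[0,0,-0.01],0,1],[[0,0,0],0,1]]}}

```text
time_s: 26.65
tool_pos: [0.4732, 0.0911, 0.138]
eef_rot: [0.995, 0.104, -0.001, -0.0]
force: [-0.6, 0.3, -2.4]
grip_width: 0.0016
```

{"fn": "carry_out", "kwargs": {"moves": [[[0,0,-0.003],0,1],[[0,0,-0.003],0,1],[[0,0,0],0,1]]}}

```text
time_s: 27.02
tool_pos: [0.4736, 0.0914, 0.1327]
eef_rot: [0.995, 0.104, 0.0, 0.0]
force: [-0.2, -1.2, -1.6]
grip_width: 0.0017
```

{"fn": "carry_out", "kwargs": {"moves": [[[0,0,-0.002],0,1],[[0,0,-0.002],0,1],[[0,0,0],0,1]], "force": 15}}

```text
time_s: 27.4
tool_pos: [0.4738, 0.0911, 0.1287]
eef_rot: [0.995, 0.104, 0.0, 0.0]
force: [0.1, -2.7, 0.1]
grip_width: 0.0022
```

{"fn": "carry_out", "kwargs": {"moves": [[[0,0.002,-0.002],0,1],[[-0.001,0.002,-0.003],0,1],[[0,0.002,-0.003],0,1],[[0,0,0],0,1]], "force": 6}}

```text
time_s: 27.9
tool_pos: [0.4745, 0.0954, 0.1224]
eef_rot: [0.995, 0.104, 0.002, 0.002]
force: [1.4, -11.8, 8.3]
grip_width: 0.0133
```

```bash
cat >> fitrim.py <<'E'
def look(tag):
    d=save('wrist',tag); o=status.observe(); T=o['tool_pos'];print(T,o['force'].round(1),o['grip_width'],o['time_s'])
    h=np.array([.208,-.978,0]); l=np.array([.978,.208,0]); C=np.array([.4604,.1598,.04])
    red,cs,W=rimfit(d,(60,305,40,330)); P=np.array([W[v,u]-C for u,v in cs]); P=np.c_[P@l,-P@h,P[:,2]]*1000
    print('far rim (lat,along,height over floor)',np.median(P[np.argsort(-P[:,1])[:9]],0).round(0),'lat extremes',P[P[:,0].argmax()].round(0)); t=(T-C); print('tcp',(t@l*1000).round(1),(-t@h*1000).round(1),(t[2]*1000).round(1))
    return d
E
python3 -c "
from fitrim import *
look('wrist22')"
```

```text
[0.47456827 0.09539944 0.12244226] [  2.4 -11.8   7.6] 0.01273399886418895 27.95
far rim (lat,along,height over floor) [-0. 48.  8.] lat extremes [80. -8. 54.]
tcp 0.5 -65.9 82.4
```

View pics/wrist22.png

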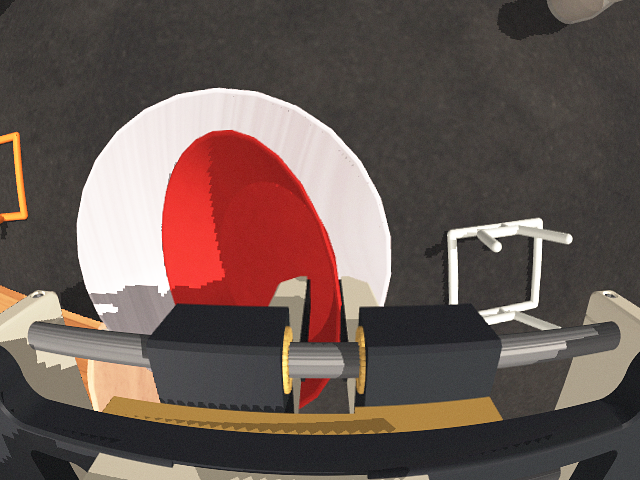

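```bash
python3 - <<'E'
from fitrim import *
d=load('wrist22'); h=np.array([.208,-.978,0]); l=np.array([.978,.208,0]); C=np.array([.4604,.1598,.04])
hsv=cv2.cvtColor(d['frame'],cv2.COLOR_RGB2HSV); red=(hsv[...,1]>150)&((hsv[...,0]<6)|(hsv[...,0]>174)); W=wpts(d)-C
A=np.stack([W@l,-W@h,W[...,2]],-1)*1000
for v in list(range(134,400,12)):
    us=np.nonzero(red[v])[0]
    if len(us): print(v,us.min(),A[v,us.min()+1].round(0),us.max(),A[v,us.max()-1].round(0),A[v,us.max()-3].round(0))
c=d['frame'][260:420,240:400,::-1]; cv2.imwrite('pics/c22.png',cv2.resize(c,None,fx=3.5,fy=3.5,interpolation=cv2.INTER_CUBIC))
d2=save('scene','scene22'); c=d2['frame'][150:310,220:380,::-1]; cv2.imwrite('pics/sc22.png',cv2.resize(c,None,fx=3.5,fy=3.5,interpolation=cv2.INTER_CUBIC))
E
```

```text
134 206 [79. -3. 51.] 244 [ 78. -28.  72.] [ 78. -27.  71.]
146 189 [73. 11. 38.] 265 [ 72. -40.  82.] [ 72. -39.  81.]
158 179 [66. 22. 29.] 280 [ 66. -47.  87.] [ 66. -46.  88.]
170 173 [58. 28. 24.] 290 [ 61. -52.  92.] [ 61. -51.  91.]
182 169 [50. 34. 19.] 300 [ 56. -56.  95.] [ 56. -55.  94.]
194 166 [42. 38. 16.] 306 [ 52. -59.  97.] [ 52. -58.  97.]
206 164 [33. 42. 12.] 313 [ 47. -61. 101.] [ 47. -61. 100.]
218 163 [25. 44. 11.] 318 [ 43. -63. 104.] [ 43. -63. 102.]
230 162 [16. 47.  8.] 325 [ 38. -66. 104.] [ 38. -65. 104.]
242 162 [ 7. 48.  8.] 329 [ 34. -68. 107.] [ 34. -67. 106.]
254 164 [-2. 48.  8.] 333 [ 29. -69. 107.] [ 29. -69. 107.]
266 165 [-12.  48.   8.] 335 [ 25. -70. 109.] [ 25. -69. 109.]
278 168 [-20.  46.  10.] 337 [ 20. -71. 109.] [ 19. -70. 108.]
290 171 [-29.  44.  12.] 339 [ 15. -72. 110.] [ 15. -71. 111.]
302 174 [-37.  42.  14.] 341 [ 10. -73. 110.] [ 10. -72. 111.]
314 310 [-22. -59.  58.] 340 [  4. -72. 111.] [  4. -72. 111.]
326 309 [-29. -58.  59.] 340 [ -1. -72. 112.] [ -2. -72. 110.]
338 308 [-39. -58.  57.] 340 [ -7. -72. 111.] [ -7. -72. 111.]
386 301 [-51. -55.  87.] 324 [-36. -66. 107.] [-36. -65. 106.]
398 300 [-54. -54.  95.] 315 [-47. -61. 103.] [-47. -60. 102.]
```

View pics/c22.png

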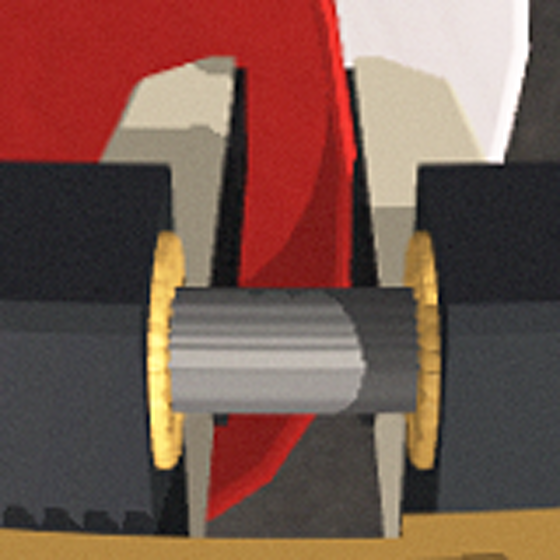

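View pics/sc22.png

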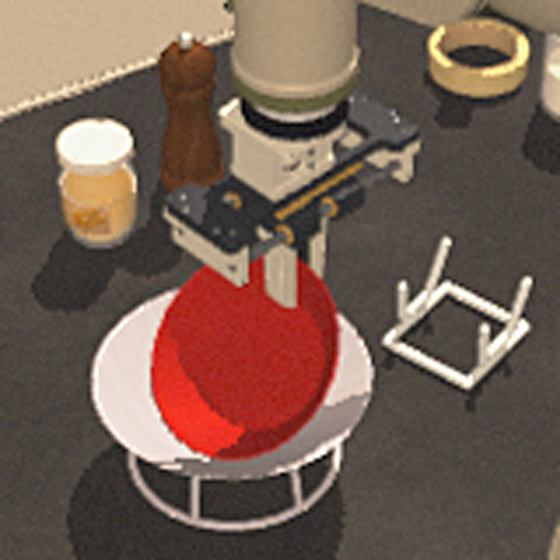

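{"fn": "carry_out", "kwargs": {"moves": [[[0,-0.004,0.001],0,1],[[0,0,0],0,1],[[0,0,0],0,1],[[0,0,0],0,1],[[0,0,0.01],0,1],[[0,0,0.02],0,1],[[0,0,0.02],0,1],[[0,0,0],0,1]], "force": 40}}

```text
time_s: 29.0
tool_pos: [0.4738, 0.0939, 0.1733]
eef_rot: [0.995, 0.104, 0.002, -0.0]
force: [0.5, -0.5, -2.1]
grip_width: 0.002
```

```bash
cat >> fitrim.py <<'E'
def rows(tag):
    d=load(tag); h=np.array([.208,-.978,0]); l=np.array([.978,.208,0]); C=np.array([.4604,.1598,.04])
    hsv=cv2.cvtColor(d['frame'],cv2.COLOR_RGB2HSV); red=(hsv[...,1]>150)&((hsv[...,0]<6)|(hsv[...,0]>174)); W=wpts(d)-C
    A=np.stack([W@l,-W@h,W[...,2]],-1)*1000
    for v in list(range(100,340,24)):
        us=np.nonzero(red[v])[0]
        if len(us): print(v,us.min(),A[v,us.min()+1].round(0),us.max(),A[v,us.max()-2].round(0))
E
python3 -c "
from fitrim import *
look('wrist23');rows('wrist23')"
```

```text
[0.47298385 0.09373841 0.17198667] [-0.4 -0.3 -2.3] 0.002127533536906394 29.05
far rim (lat,along,height over floor) [-5. 51. 56.] lat extremes [ 79.  -7. 106.]
tcp -1.4 -67.2 132.0
148 183 [71. 15. 86.] 256 [ 70. -36. 132.]
172 169 [56. 32. 71.] 278 [ 59. -47. 142.]
196 162 [39. 43. 61.] 295 [ 50. -55. 150.]
220 160 [22. 47. 59.] 310 [ 39. -61. 143.]
244 160 [ 3. 50. 57.] 320 [ 27. -65. 141.]
268 163 [-15.  50.  58.] 326 [ 16. -68. 140.]
292 169 [-33.  46.  61.] 327 [ 11. -68. 157.]
316 177 [-48.  39.  68.] 326 [  3. -68. 163.]
```

View pics/wrist23.png

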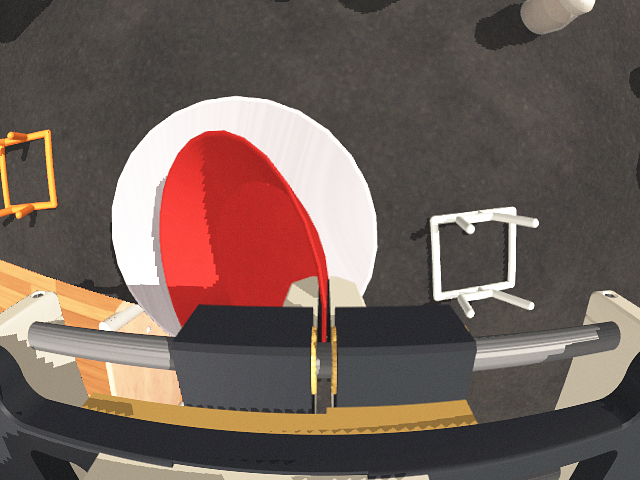

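{"fn": "carry_out", "kwargs": {"moves": [[[-0.002,0.01,0],0,1],[[-0.003,0.014,0],0,1],[[-0.002,0.012,0],0,1],[[-0.002,0.007,0],0,1],[[0,0,-0.005],0,1],[[0,0,-0.004],0,1],[[0,0,0],0,1]]}}

```text
time_s: 29.92
tool_pos: [0.4633, 0.136, 0.1619]
eef_rot: [0.995, 0.104, -0.001, 0.0]
force: [0.3, -0.6, -1.4]
grip_width: 0.0023
```

```bash
python3 -c "
from fitrim import *
look('wrist24');rows('wrist24')"
```

```text
[0.46346056 0.13598429 0.1622743 ] [-0.3 -1.  -0.7] 0.0017186393933133857 29.975
far rim (lat,along,height over floor) [-6. 94. 45.] lat extremes [77. 36. 95.]
tcp -2.0 -23.9 122.3
148 183 [69. 59. 74.] 256 [ 68.   7. 122.]
172 168 [54. 76. 60.] 278 [ 58.  -4. 131.]
196 162 [37. 85. 52.] 295 [ 49. -12. 137.]
220 160 [19. 91. 46.] 310 [ 37. -17. 131.]
244 160 [ 2. 94. 45.] 320 [ 26. -22. 128.]
268 164 [-17.  93.  46.] 326 [ 14. -24. 129.]
292 169 [-34.  89.  50.] 327 [ 10. -25. 145.]
316 177 [-50.  83.  56.] 326 [  2. -24. 151.]
```

View pics/wrist24.png

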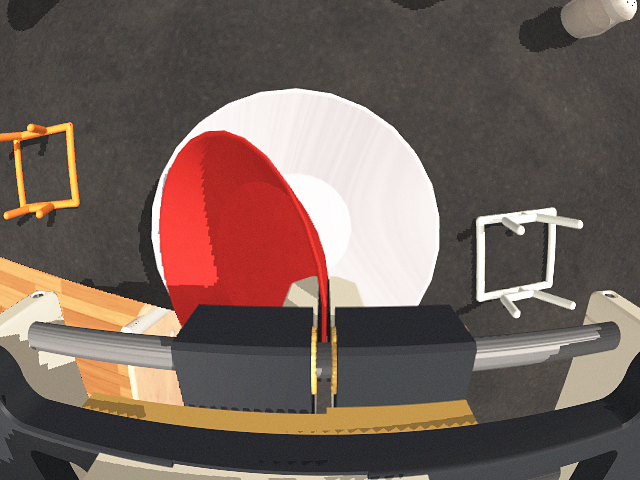

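{"fn": "carry_out", "kwargs": {"moves": [[[0,0,-0.003],0,1],[[0,0,-0.002],0,1],[[0,0,0],0,1],[[0.001,-0.003,-0.004],0,1],[[0,-0.003,-0.005],0,1],[[0.001,-0.003,-0.005],0,1],[[0,0,0],0,1]], "force": 8}}

```text
time_s: 30.85
tool_pos: [0.4655, 0.1269, 0.1432]
eef_rot: [0.995, 0.104, -0.0, 0.0]
force: [2.1, -2.8, 2.6]
grip_width: 0.0048
```

```bash
python3 -c "
from fitrim import *
look('wrist25');rows('wrist25')"
```

```text
[0.46563303 0.12713774 0.14351375] [ 1.9 -3.3  3.2] 0.004347691045122672 30.9
far rim (lat,along,height over floor) [-8. 94. 39.] lat extremes [78. 33. 80.]
tcp -1.7 -33.0 103.5
148 169 [70. 55. 64.] 255 [ 69.  -2. 105.]
172 152 [56. 72. 53.] 279 [ 58. -14. 115.]
196 144 [40. 84. 46.] 296 [ 49. -22. 120.]
220 141 [23. 90. 41.] 309 [ 40. -27. 126.]
244 141 [ 6. 92. 41.] 317 [ 31. -30. 128.]
268 143 [-12.  94.  40.] 325 [ 21. -33. 129.]
292 149 [-29.  91.  43.] 330 [ 12. -35. 131.]
316 157 [-45.  85.  49.] 329 [  1. -35. 131.]
```

View pics/wrist25.png

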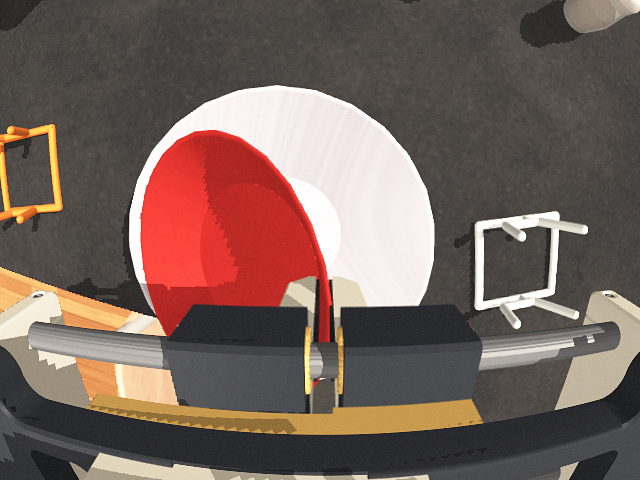

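{"fn": "carry_out", "kwargs": {"moves": [[[0.001,-0.003,-0.005],0,1],[[0,-0.003,-0.005],0,1],[[0.001,-0.003,-0.005],0,1],[[0.001,-0.003,-0.005],0,1],[[0,0,0],0,1]]}}

```text
time_s: 31.52
tool_pos: [0.4681, 0.1152, 0.1228]
eef_rot: [0.995, 0.104, -0.001, -0.0]
force: [-0.9, -0.4, 2.0]
grip_width: 0.0085
```

```bash
python3 -c "
from fitrim import *
look('wrist26');rows('wrist26')"
```

```text
[0.46830365 0.11535655 0.12321098] [-0.  -0.1  2. ] 0.00866496359810605 31.575
far rim (lat,along,height over floor) [-1. 92. 38.] lat extremes [78. 20. 71.]
tcp -1.5 -45.1 83.2
148 151 [71. 48. 59.] 250 [ 69. -13.  89.]
172 131 [58. 67. 48.] 278 [ 59. -26.  96.]
196 121 [43. 79. 44.] 297 [ 49. -34.  99.]
220 116 [27. 87. 39.] 312 [ 40. -40. 104.]
244 115 [11. 91. 39.] 322 [ 30. -44. 105.]
268 117 [-5. 92. 39.] 330 [ 22. -47. 109.]
292 122 [-22.  90.  42.] 335 [ 12. -49. 110.]
316 131 [-38.  84.  45.] 334 [  1. -49. 110.]
```

{"fn": "carry_out", "kwargs": {"moves": [[[0.001,-0.003,-0.005],0,1],[[0,-0.003,-0.005],0,1],[[0.001,-0.003,-0.004],0,1],[[0,0,0],0,1]]}}

```text
time_s: 32.08
tool_pos: [0.4705, 0.106, 0.1092]
eef_rot: [0.995, 0.104, -0.0, 0.0]
force: [0.4, -1.6, 0.8]
grip_width: 0.0107
```

```bash
python3 -c "
from fitrim import *
look('wrist27');rows('wrist27')"
```

```text
[0.47055617 0.10611824 0.10946934] [ 0.1 -1.1  1.4] 0.010446540252033513 32.125
far rim (lat,along,height over floor) [-6. 86. 35.] lat extremes [78. 14. 61.]
tcp -1.2 -54.6 69.5
148 143 [72. 39. 52.] 246 [ 69. -21.  77.]
172 122 [59. 59. 44.] 276 [ 59. -35.  83.]
196 111 [ 72. -55. 235.] 296 [ 50. -43.  88.]
220 105 [30. 79. 37.] 313 [ 41. -50.  91.]
244 103 [14. 85. 35.] 323 [ 31. -54.  92.]
268 105 [-1. 85. 37.] 332 [ 22. -58.  95.]
292 110 [-18.  85.  36.] 337 [ 12. -60.  96.]
316 118 [-34.  80.  40.] 336 [  1. -59.  96.]
```

View pics/wrist27.png

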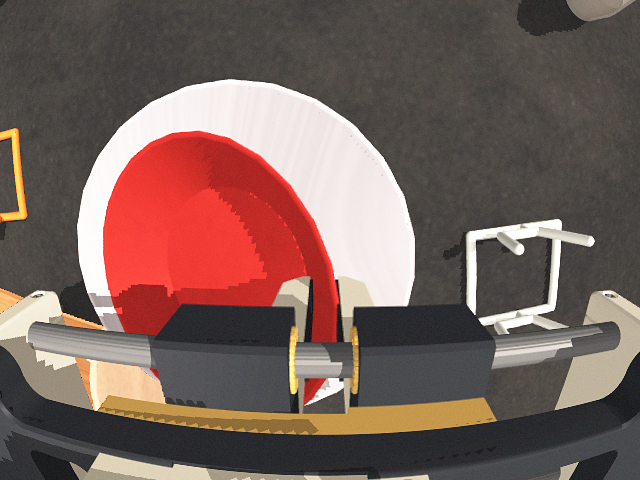

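{"fn": "carry_out", "kwargs": {"moves": [[[0,-0.002,-0.004],0,1],[[0.001,-0.002,-0.004],0,1],[[0,-0.002,-0.004],0,1],[[0,-0.002,-0.003],0,1],[[0,0,0],0,1]]}}

```text
time_s: 32.75
tool_pos: [0.4739, 0.0972, 0.0966]
eef_rot: [0.995, 0.104, 0.002, 0.001]
force: [2.5, -6.8, 9.9]
grip_width: 0.0157
```

```bash
python3 -c "
from fitrim import *
look('wrist28');rows('wrist28')"
```

```text
[0.47390636 0.09733072 0.09668604] [ 0.7 -7.   9.9] 0.016556953177256747 32.8
far rim (lat,along,height over floor) [-4. 83. 46.] lat extremes [79. -0. 62.]
tcp 0.2 -63.9 56.7
148 127 [74. 31. 55.] 242 [ 71. -30.  70.]
172 102 [63. 50. 51.] 276 [ 61. -44.  74.]
196 88 [51. 64. 48.] 299 [ 52. -54.  77.]
220 80 [37. 72. 47.] 317 [ 42. -61.  79.]
244 76 [23. 78. 47.] 328 [ 33. -65.  80.]
268 76 [ 8. 82. 46.] 338 [ 23. -69.  82.]
292 80 [-7. 83. 46.] 343 [ 13. -71.  83.]
316 87 [-23.  80.  48.] 343 [  2. -71.  83.]
```

View pics/wrist28.png

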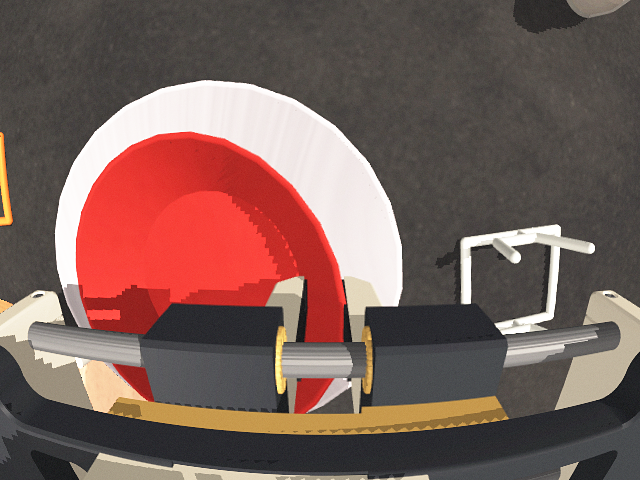

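{"fn": "carry_out", "kwargs": {"moves": [[[0,-0.002,-0.003],0,1],[[0.001,-0.002,-0.003],0,1],[[0,-0.002,-0.003],0,1],[[0,0,0],0,1]], "force": 4}}

```text
time_s: 33.3
tool_pos: [0.4734, 0.0918, 0.0862]
eef_rot: [0.995, 0.104, 0.001, 0.0]
force: [0.0, -3.7, 4.9]
grip_width: 0.0212
```

```bash
python3 -c "
from fitrim import *
look('wrist29');rows('wrist29')"
```

```text
[0.47330999 0.09199951 0.08622235] [ 1.6 -3.3  5.3] 0.02141884549624381 33.35
far rim (lat,along,height over floor) [ 2. 78. 56.] lat extremes [78.  2. 61.]
tcp -1.5 -69.0 46.2
148 111 [73. 27. 58.] 243 [ 69. -37.  66.]
172 84 [63. 45. 58.] 279 [ 60. -51.  68.]
196 68 [52. 57. 57.] 304 [ 50. -61.  70.]
220 59 [40. 66. 57.] 322 [ 41. -68.  72.]
244 54 [27. 74. 55.] 334 [ 32. -73.  72.]
268 54 [13. 78. 55.] 344 [ 22. -77.  72.]
292 57 [-1. 78. 57.] 350 [ 12. -79.  74.]
316 64 [-15.  77.  57.] 350 [  1. -80.  73.]
```

{"fn": "carry_out", "kwargs": {"moves": [[[0,0,0],0,0.74],[[0,0,0],0,0.71],[[0,0,0.001],0,0.68],[[0,0,0.003],0,0.66],[[0,0,0.008],0,0.64],[[0,0,0.02],0,0.6],[[0,0,0.03],0,0.6],[[0,0,0.04],0,0.6],[[0,-0.02,0.04],0,0.6],[[0,-0.05,0.04],0,0.6],[[0,-0.05,0.04],0,0.6],[[0,0,0],0,0.6]]}}

```text
time_s: 34.85
tool_pos: [0.4742, -0.0281, 0.3103]
eef_rot: [0.995, 0.102, 0.003, 0.001]
force: [1.1, 0.3, -0.1]
grip_width: 0.037
```

```bash
python3 - <<'E'
from fitrim import *
d=save('wrist','wrist30'); e=save('top','top30'); s=save('scene','scene30')
c=s['frame'][150:310,220:380,::-1]; cv2.imwrite('pics/sc30.png',cv2.resize(c,None,fx=3.5,fy=3.5,interpolation=cv2.INTER_CUBIC))
o=status.observe(); print(o['tool_pos'],o['force'],o['time_s'])
E
```

```text
[ 0.47230499 -0.02459135  0.30496036] [-0.42157639  0.60920992  0.81069629] 35.0
```

View pics/sc30.png

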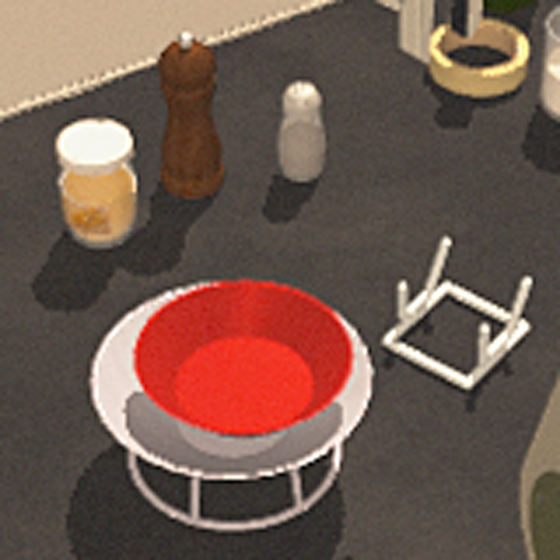

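View pics/top30.png

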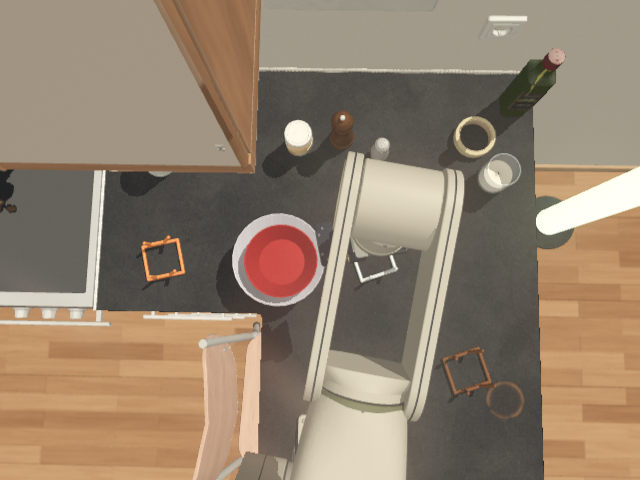

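Both views show the red lid mouth up inside the steel lid. I'll measure centre, level and height.

```bash
python3 - <<'E'
from fitrim import *
def rimc(t):
    e=load(t); e['rotation']=Ro.from_quat(e['rotation']).as_matrix(); W=pts(e); hsv=cv2.cvtColor(e['frame'],cv2.COLOR_RGB2HSV)
    red=(hsv[...,1]>130)&((hsv[...,0]<6)|(hsv[...,0]>174)); m=np.zeros_like(red); m[200:320,220:340]=1
    return W,red&m.astype(bool)
W,red=rimc('top30')
k=cv2.erode(red.astype(np.uint8),np.ones((2,2))); cs=max(cv2.findContours(k,0,1)[0],key=cv2.contourArea)[:,0]
P=np.array([W[v,u] for u,v in cs]); P=P[(P[:,2]>.085)&(P[:,2]<.13)]
X=np.array([onz(*pray(load('top30'),u,v),.105)[:2] for u,v in cs]).astype(np.float32); print('rim circle (ray z=.105)',cv2.minEnclosingCircle(X))
A=np.c_[P[:,:2],np.ones(len(P))]; s=np.linalg.lstsq(A,P[:,2],rcond=None)[0]; print('rim z',P[:,2].mean(),'tilt',np.hypot(s[0],s[1]),len(P))
# inner crown floor plane
for (u,v) in [(282,262),(270,262),(294,262),(282,250),(282,274)]: print(W[v,u].round(4))
# big rim before and after: brightest outline by ray at z=.083
for t in ('top0','top30'):
    e=load(t); R=Ro.from_quat(e['rotation']).as_matrix(); q=dict(e); q['rotation']=R; V=pts(q)[200:320,220:340]; m=((V[...,2]>.05)&(V[...,2]<.14)).astype(np.uint8)
    m[:, 100:]=0 if t=='x' else m[:,100:]
    c=max(cv2.findContours(m,0,1)[0],key=cv2.contourArea)[:,0]+[220,200]
    c=np.array([p for p in c if p[0]<300]); Y=np.array([onz(*pray(e,u,v),.083)[:2] for u,v in c])
    s=np.linalg.lstsq(np.c_[2*Y,np.ones(len(Y))],(Y**2).sum(1),rcond=None)[0]; Z=np.array([q['z_map'][v,u] for u,v in c])
    print(t,s[:2],np.sqrt(s[2]+s[:2]@s[:2]),len(Y))
    VV=pts(q)[200:320,220:340].reshape(-1,3); r=np.hypot(*(VV[:,:2]-s[:2]).T); B=VV[(r>.096)&(r<.103)&(VV[:,2]>.07)&(VV[:,2]<.1)]
    f=np.linalg.lstsq(np.c_[B[:,:2],np.ones(len(B))],B[:,2],rcond=None)[0]; print('big rim tilt',np.hypot(*f[:2]),B[:,2].mean(),len(B))
E
```

```text
rim circle (ray z=.105) ((0.4536605775356293, 0.15128527581691742), 0.0793502926826477)
rim z 0.10214609422386925 tilt 0.018071987976498866 199
[0.4536 0.1512 0.07  ]
[0.453  0.1783 0.0723]
[0.454  0.1239 0.0717]
[0.4809 0.1518 0.0713]
[0.4261 0.1502 0.0745]
top0 [0.45984404 0.1598397 ] 0.1028543927426398 173
big rim tilt 0.0022740203543047954 0.07988587382845849 885
top30 [0.46034579 0.1599182 ] 0.10287840372343386 174
big rim tilt 0.005103146418834999 0.07980732867391552 790
```

```bash
python3 -c "
from h import *
o=status.observe(); print(o['time_s'],o['force'])
print(job.finish_job()); print(status.observe()['time_s'])
save('top','top31')"
```

```text
35.0 [-0.42157639  0.60920992  0.81069629]
the job is handed in; nothing more can be done
None
the job is handed in; nothing more can be done
```

The small red lid is upside down in the big steel lid, knob on its floor and nearly level, and I handed the job in at 35.0 s of the 54 s allowed.

**How it went:**
- I gripped the knob, tilted the lid on its side over the counter edge, and stood it in the grey wire rest with the knob toward the back prongs. There I let go of it completely. It leaned back about 14° and stayed.
- My first pinch on its rim slipped out. The lid dropped beside the rest and came to lie mouth-up and tilted, so I picked it up from the table by the rim wall. The second change of grip therefore did not happen in the rest.
- While I lifted it, its rim caught lightly under the big lid's rim, at about 4 N, and I backed off.
- My first try at levelling it in the bowl jammed at about 12 N. I lifted it, rested its far rim near the bowl's lip, lowered the near side until it was level, and let go.

**Last checks, from the top camera:**

| Check | Measured | Limit |
|---|---|---|
| Small lid tilt | about 0.02 rad | 0.24 rad |
| Small lid's rim centre from middle of the big lid | about 11 mm | 20 mm (for the knob) |
| Small lid's inner floor height | 72 mm, expected 73 mm with the knob on the floor | – |
| Big lid moved | under 1 mm | 15 mm |
| Big lid tilt | about 0.005 rad | 0.12 rad |

- **Off centre:** the lid is inside the limit but not exactly in the middle. I left it rather than risk nudging it.
- **Rim height:** it read about 102 mm where 105 mm was expected. I put this down to camera error, since the inner floor height agreed.
- **Other things:** the mill, shaker and jar looked unmoved in the pictures; I did not measure them. The gripper was well clear of everything when I handed in.

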